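# Refit the bayonet filler cap on a hydraulic tank

### The job

The filler cap of the blue hydraulic tank stands on its rim in the wooden rack. Take it by the rim, lay it grip bar up on the yellow sloped rest and let go, take it again by its red grip bar and fit it to the tank's filler mouth: push it down against the spring and turn it a quarter turn clockwise (seen from above) until it locks, then let go. Do not disturb the bearing, the spanner, the tin and the pliers lying about.

Things in the scene. Friction and masses are not known exactly. Their poses are not given: they have to be found in the camera images.
- cap_disc (a point): centre of the loose filler cap (0.18 kg): middle of its black disc, 76 mm across, 10 mm thick. z points out of its upper face to the grip bar, x along the lugs, y along the bar. It starts on its rim in the rack, z level towards the robot's left, bar upright on one face and boss on the other: only the top 20 mm of the rim is free to take from above
- cap_grip (a point): middle of the cap's red grip bar, 20 mm along +z from the disc's centre, same axes. The bar is 12 mm wide along x, 34 mm long along y, and stands 30 mm proud of the disc's upper face
- cap_foot (a point): lower end of the cap's steel boss, 25 mm along -z from the disc's centre, same axes. The boss is 24 mm in diameter, 20 mm long below the disc, its last 4 mm tapering to 16 mm. Two lugs on it along +x and -x reach 18 mm from the axis, 8 mm wide, tops 11 mm and undersides 16 mm below the disc's lower face
- rack: fixed wooden rack, 96 x 68 x 25 mm, origin in the middle of its underside. The cap stands in its slot, which runs along x, 12 mm wide, 17 mm deep, floor at z = 8 mm, so the disc's centre is 46 mm up
- rest_seat (a point): where the disc's centre lies when the cap is seated on the fixed sloped rest (78 mm above the bench), cap z along this z, which leans 45 degrees from vertical to the robot's left. y points down the slope, x level. The cap must lie with its lugs across the slope (cap x along x or -x). Let go a few mm up the slope, it slides down to two pins by itself
- rest_rails (a point): middle between the rest's two yellow rails, 5 mm along -z from rest_seat, same axes. The rails carry the disc's lower face; they lie at x = 27 to 43 mm either side, y = -32 to +42 mm, and the open gap between takes boss, lugs and a finger. Pins of 8 mm diameter at x = +30 and -30 mm, y = +29 mm, 12 mm high, stop the disc's lower rim
- mouth (a point): centre of the upper face of the 64 mm square filler flange on the fixed blue tank, 76 mm above the bench, z up. The mouth is a 27 mm square bore with two slots along +x and -x, 12 mm wide, reaching 20.5 mm from the axis, for the cap's lugs (cap x along +x or -x). A pump motor stands on the tank 107 mm away along +x, its top 117 mm above the bench
- mouth_under (a point): 8 mm below mouth, same axes: underside of the flange. With the disc's lower face under 3 mm above the flange (best pressed onto it) the lugs clear this and the cap turns clockwise 90 degrees to a stop; stops bar the other way. Let go there, the spring lifts the lugs 3 mm into pockets: locked, cap x along the mouth's y, disc's lower face 6 mm above the flange
- plunger (a joint): how far the spring plunger in the mouth is pushed down, m. Free (0) its end stands 11 mm below the flange's upper face and meets the boss with 6 N; 0.003 with the cap locked; 0.009 and 12 N with the disc pressed onto the flange
- bearing: steel ball bearing lying flat, 72 mm across, 17 mm high, origin in the middle of its underside; leave alone
- spanner: steel spanner lying flat, 168 mm long along y, 7 mm high, origin in the middle of its underside; leave alone
- tin: open tin with a yellow-brown band, 75 mm across, 94 mm high, origin in the middle of its underside; leave alone
- pliers: pliers with one red and one blue handle lying flat, 170 mm long along y, 53 mm wide, 16 mm high, origin in the middle of its underside; leave alone

How it is judged (in metres and radians):
On the way, in this order (a step that is already met when the one before it is completed fails the run):
1. the cap lies on the sloped rest, bar up, let go of (distance between cap_disc and rest_seat below 0.012 m and angle between the z axis of cap_disc and the z axis of rest_seat, either way round below 0.2 rad and contact force between the fingers and cap below 0.05 N), for 0.2 s.
2. the cap is in the mouth, pushed down against the spring (horizontal distance between cap_disc and mouth below 0.006 m and value of joint plunger above 0.005 m).
At the end, for the whole second after the job is handed in: the cap is locked in the mouth: centred within 5 mm, upright within 0.12 rad, its disc's centre 8.5 to 13 mm above the flange, its lug axis within 0.25 rad of the locked direction (a quarter turn from the slots), let go and at rest (horizontal distance between cap_disc and mouth below 0.005 m and z of cap_disc in the frame of mouth between 0.0085 and 0.013 m and angle between the x axis of cap_disc and the y axis of mouth, either way round below 0.25 rad and angle between cap_disc's own z axis and vertical below 0.12 rad and linear speed of cap below 0.02 m/s); the robot touches nothing.
It fails at once if the bearing was moved more than 3 cm (distance of bearing from where it was at the start of the episode above 0.03 m).
It fails at once if the spanner was moved more than 3 cm (distance of spanner from where it was at the start of the episode above 0.03 m).
It fails at once if the tin was moved more than 3 cm (distance of tin from where it was at the start of the episode above 0.03 m).
It fails at once if the pliers were moved more than 3 cm (distance of pliers from where it was at the start of the episode above 0.03 m).
It also fails if it takes over 67 s, if anything falls off the work surface, if the arm or the gripper's body presses on something with over 40 N, if the wrist force passes 120 N, or if a joint passes its speed limit or range.

### The arm

A 7-joint arm with a two-finger parallel gripper is mounted at the origin on a cart in front of the work surface, level with it; the furniture and walls round the work are solid. World frame = base frame: x ahead of the robot, y to its left, z up, the work surface at z = 0. Lengths are in mm, angles in rad, forces in N, time in s.
With the tool pointing down it reaches from about 400 to 875 mm from the base axis. Payload 4.4 kg.
Tool frame: the origin (TCP) lies at the very end of the fingers, on their centre line; the grasp point (between the pads) lies 19 mm behind it; z points along the fingers, y is the line along which they close (so a half turn about z gives the same grasp; the last joint's range is limited). The gripper opens to 85 mm and grips with 20 to 120 N. Pads are 22 mm wide; open, the fingers measure 114 mm over their backs; the gripper's body (76 mm by 85 mm) begins 54 mm behind the grasp point. The pads swing forward as they close: fully open they stand 13 mm farther back than shut.
Start: joints at [-1.277, 0.628, 0.038, 1.517, -0.027, 0.996, -0.02], TCP at [228.834, 608.402, 231.313] pointing down, gripper open.
Joint ranges: [-3.06, 3.06], [-0.37, 2.12], [-1.25, 1.32], [0.18, 2.47], [-1.1, 4.24], [0.23, 1.98], [-2.94, 2.94]. Speed limits (rad/s): [2.57, 2.57, 3.14, 3.14, 3.14, 3.14, 3.14].

### API

Orientations are given as a unit quaternion [w, x, y, z].
In Python, from plant import state, grab_frame, close_job, look_for, pinpoint gives the robot as it stands. The module is installed in compiled form; this text tells all that it offers.
- The arm moves only by the tool jog_arm, never from a script. Its argument "steps" is a list that holds one entry, the list of rows, each a list of 5 numbers: the closure, from 0 (fully open) to 1 (shut), then the shift along the tool's x, y, z in mm, then the turn about the tool's z in rad. A call has 1 to 8 rows; each row shifts and turns the commanded pose from where the row before left it, along the tool's axes as they then stand; what a row does not reach is not made up. A row lasts 1/10 s, in which the tool goes at most 50 mm and 8.59 degrees, less where a joint would pass 70% of its speed; a pose out of reach is approached as far as the arm can. A call with a gripper value outside its range is refused whole. The fingers move at their own pace and stop on an object; "newtons" is the grip in N (left out, the last holds). Time passes only in rows, so rows that do not move let the fingers close. It gives the time, the measured TCP pose, the force, the opening and the grip force at its end, in the units of the state.
- state(): the state, without advancing time (a new reading comes with each control period).
- grab_frame(name): name is "side" or "top" or "wrist"; returns a dict with "img" (400x640x3 uint8, red, green, blue), "fx", "fy", "cx", "cy" (pixels), "world_to_cam" (4x4, takes a point from world to camera coordinates); the wrist camera has in their place "hand_eye" (4x4, takes a point from camera to tool coordinates, whose origin is the TCP and whose axes are the flange's). Camera axes: x right, y down, z forward; pixel columns grow to the right and rows downward; lengths in mm; the calibration is good to about 2 mm. A picture is of the moment at which its call begins: read the wrist's pose just before it. There is no depth.
- close_job(): hands the job in; it is judged then, once.
Trained networks look in a picture, given as the dict that the camera call returned (one of the last four; its "shot" number tells which), for a name from the list of things; names that differ only in an ending like _2 or _b are one class to them, and where a whole thing is asked for, a point or a joint stands for the part that bears it (a point fixed in the world has none). Each returns a list of dicts, best first, with "confidence" (0 to 1); they miss things now and then, are a little off and sometimes report something else, mostly with a low value. They report only what shows in the picture. A call takes as long as a camera call.
- look_for(picture, target): "extent" ([left, top, width, height] in pixels, round what is visible of it).
- pinpoint(picture, target): "at" ([column, row] in pixels: a listed point, or the origin of a listed thing).
The state is a dict: "time_s": time; "qpos": joint angles; "joint_vel": joint speeds; "joint_efforts": joint torques, N m; "eef_pos": TCP position; "ee_rot": TCP orientation; "wrist_force": force on the tool from outside, world axes, zero at the start; "torque": the same for the moment, N m; "width": finger opening in mm; "gripper_force": force on a finger pad.
Only numpy, scipy, OpenCV 4.12 (cv2) and the standard library are available. Lean on these libraries where they do the work, as an engineer would, in place of code of your own. Each camera call takes 0.05 s, during which the arm holds its last target. There are 200 camera calls.

## Working session

There is one attempt and no reset: what is moved stays moved. The work goes in short steps, Python scripts to look and compute and a tool call to move; the robot and the scene stay as the last step left them, time stands still between calls to the robot, and variables do not carry over. Pictures are saved under pics/ and viewed, at most 10 in all, crops included, and the job is handed in when it is done.

Besides the shell and the picture viewer there is one more tool, called after "Emit:" by a JSON object that holds its "op" and its "data". jog_arm: Moves the arm, as the interface text tells. Its arguments: {"type":"object","properties":{"steps":{"type":"array"},"newtons":{"type":"number"}},"required":["steps"]}

```bash
ls; mkdir -p pics; cat > h.py <<'E'
from plant import *
import numpy as np, cv2
from scipy.spatial.transform import Rotation as R
def rot(q): return R.from_quat([q[1],q[2],q[3],q[0]]).as_matrix()
def cam(name):
    s=state(); f=grab_frame(name)
    if name=="wrist":
        T=np.eye(4);T[:3,:3]=rot(s["ee_rot"]);T[:3,3]=s["eef_pos"]
        f["c2w"]=T@np.array(f["hand_eye"])
    else: f["c2w"]=np.linalg.inv(np.array(f["world_to_cam"]))
    return f
def ray(f,p):
    d=np.array([(p[0]-f["cx"])/f["fx"],(p[1]-f["cy"])/f["fy"],1.]); c=f["c2w"]
    d=c[:3,:3]@d; return c[:3,3],d/np.linalg.norm(d)
def atz(f,p,z):
    o,d=ray(f,p); return o+d*(z-o[2])/d[2]
def tri(rs):
    A=np.zeros((3,3));b=np.zeros(3)
    for o,d in rs:
        P=np.eye(3)-np.outer(d,d);A+=P;b+=P@o
    x=np.linalg.solve(A,b); return x,[float(np.linalg.norm((np.eye(3)-np.outer(d,d))@(x-o))) for o,d in rs]
def proj(f,X):
    w=np.linalg.inv(f["c2w"]); v=w[:3,:3]@np.array(X)+w[:3,3]
    return [f["fx"]*v[0]/v[2]+f["cx"],f["fy"]*v[1]/v[2]+f["cy"]]
def save(f,n): cv2.imwrite("pics/"+n,f["img"][:,:,::-1])
E
python3 - <<'E'
from h import *
np.set_printoptions(precision=1,suppress=True)
s=state();print(s);print(rot(s["ee_rot"]))
fs={n:cam(n) for n in("side","top")}
for n in fs: print(n,fs[n]["c2w"],fs[n]["fx"])
cv2.imwrite("pics/a.png",np.vstack([fs["side"]["img"],fs["top"]["img"]])[:,:,::-1]) if 0 else [save(fs[n],n+"0.png") for n in fs]
Z=dict(cap_disc=46,rack=0,rest_seat=83,rest_rails=79,mouth=76,bearing=0,spanner=0,tin=0,pliers=0,cap_grip=46,cap_foot=46)
for t in Z:
    rs=[]
    for n in fs:
        r=pinpoint(fs[n],t)
        for k in r[:2]: print(t,n,round(k["confidence"],2),np.round(k["at"]),atz(fs[n],k["at"],Z[t]))
        if r: rs.append(ray(fs[n],r[0]["at"]))
    if len(rs)==2: print("   tri",*tri(rs))
E
```

```text
pics
{'time_s': 0.0, 'qpos': array([-1.3,  0.6,  0. ,  1.5, -0. ,  1. , -0. ]), 'joint_vel': array([ 0., -0.,  0.,  0.,  0., -0.,  0.]), 'joint_efforts': array([ -0. , -56.3,   1.2, -19.3,   0. ,   0. ,   0. ]), 'eef_pos': array([228.6, 607.8, 230.4]), 'ee_rot': array([-0. ,  0.2,  1. , -0. ]), 'wrist_force': array([ 0.1,  0.5, -1.1]), 'torque': array([ 0., -0.,  0.]), 'gripper_force': 0.0, 'width': 85.3156256126251}
[[-0.9  0.4 -0. ]
 [ 0.4  0.9 -0. ]
 [-0.  -0.  -1. ]]
side [[   0.9   -0.2    0.4  104.5]
 [  -0.4   -0.5    0.8 -930.5]
 [   0.    -0.9   -0.5  670.7]
 [   0.     0.     0.     1. ]] 439.11019007383516
top [[  -0.    -1.     0.1  434.4]
 [  -1.     0.     0.   -29.4]
 [  -0.    -0.1   -1.  1177.1]
 [   0.     0.     0.     1. ]] 491.5529596144361
cap_disc side 0.71 [377. 274.] [ 549.  -282.9   46. ]
cap_disc side 0.54 [378. 240.] [ 624.  -166.9   46. ]
cap_disc top 0.82 [444. 180.] [ 555.2 -281.    46. ]
   tri [ 553.4 -280.5   43.2] [2.327734907676175, 2.3277349076762226]
rack side 0.67 [373. 287.] [ 549.2 -273.6    0. ]
rack top 0.63 [442. 183.] [ 551.5 -285.7    0. 
[... 939 characters left out ...]
149.9    0. ]
   tri [ 375.9 -149.2    2.1] [1.7243013987548632, 1.7243013987548088]
tin side 0.66 [380. 239.] [ 668.4 -109.8    0. ]
tin top 0.73 [369. 136.] [ 668.9 -113.8    0. ]
   tri [ 667.4 -113.1    2.5] [1.0648461186662825, 1.0648461186665632]
pliers side 0.6 [353. 215.] [660.1  28.9   0. ]
pliers side 0.31 [374. 274.] [ 576.4 -232.8    0. ]
pliers top 0.78 [308. 141.] [658.4  35.6   0. ]
   tri [661.1  34.9  -3.9] [2.1268284296946462, 2.1268284296950966]
cap_grip top 0.86 [431. 181.] [ 552.6 -250.6   46. ]
cap_foot side 0.96 [382. 278.] [ 551.2 -300.4   46. ]
cap_foot top 0.77 [452. 181.] [ 551.9 -299.7   46. ]
   tri [ 551.8 -299.8   45.4] [0.1959444032061972, 0.19594440320614034]
```

View pics/side0.png

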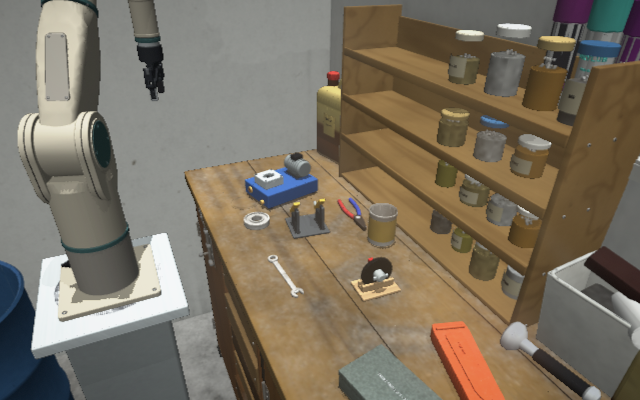

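View pics/top0.png

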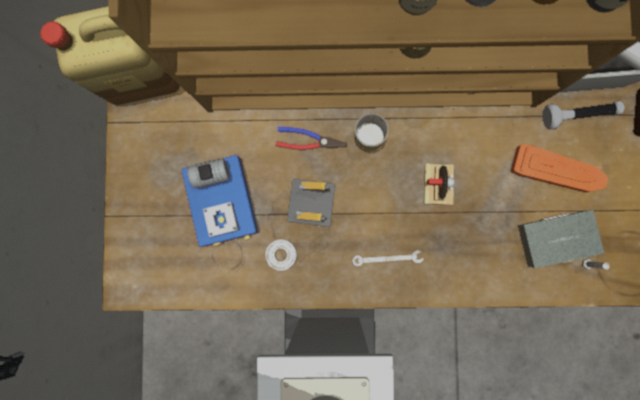

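Side view: cap in the rack at (377,272), yellow-railed rest at (308,215) and blue tank with white flange at (270,180). The top view agrees: cap (440,182), rest (311,201), flange (220,219), motor (209,173). Next I work out the move towards the mouth and rest for a close look.

```bash
cat >> h.py <<'E'
def yaw(s=None):
    s=s or state(); M=rot(s["ee_rot"]); return float(np.arctan2(M[1,1],M[0,1]))   # world heading of tool y
def go(goal,yw=None):
    s=state(); M=rot(s["ee_rot"]); d=M.T@(np.array(goal)-s["eef_pos"])
    dy=0
    if yw is not None:
        dy=(yw-yaw(s)+np.pi/2)%np.pi-np.pi/2; dy=-dy
    print("pos",np.round(s["eef_pos"],1),"yaw",round(yaw(s),3),"shift(tool xyz)",np.round(d,1),"turn",round(dy,3),"rows",np.ceil(np.linalg.norm(d)/50))
E
python3 - <<'E'
from h import *
go([470,150,280])
E
```

```text
pos [228.8 608.4 231.3] yaw 1.211 shift(tool xyz) [-387.1 -344.1  -48.7] turn 0 rows 11.0
```

Emit:
{"op": "jog_arm", "data": {"steps": [[[0,-35,-31,-6,0],[0,-35,-31,-6,0],[0,-35,-31,-6,0],[0,-35,-31,-6,0],[0,-35,-31,-6,0],[0,-35,-31,-6,0],[0,-35,-31,-6,0],[0,-35,-31,-6,0]]]}}

```text
time_s: 2.0
eef_pos: [404.3, 276.0, 279.8]
ee_rot: [0.0, 0.179, 0.984, 0.0]
wrist_force: [0.7, 1.0, -0.4]
width: 85.7
gripper_force: 0.0
```

Emit:
{"op": "jog_arm", "data": {"steps": [[[0,-35,-31,0,0],[0,-35,-31,0,0],[0,-35,-31,0,0],[0,0,0,0,-0.12],[0,0,0,0,-0.12],[0,0,0,0,-0.12],[0,0,0,0,0]]]}}

```text
time_s: 2.7
eef_pos: [469.2, 153.5, 279.5]
ee_rot: [0.0, -0.0, 1.0, 0.0]
wrist_force: [0.4, -0.5, -1.0]
width: 85.4
gripper_force: 0.0
```

```bash
cat > look.py <<'E'
from h import *
import sys
np.set_printoptions(precision=1,suppress=True)
f=cam("wrist"); s=state(); print(s["eef_pos"],yaw(s)); save(f,sys.argv[1])
Z=dict(cap_disc=46,rack=0,rest_seat=78,rest_rails=74.5,mouth=76,mouth_under=68,cap_grip=46,cap_foot=46)
for t in sys.argv[2:]:
    t,z=(t.split("=")+[0])[:2]; z=float(z) or Z[t]
    for k in pinpoint(f,t)[:2]: print(t,round(k["confidence"],2),np.round(k["at"],1),atz(f,k["at"],z))
E
python3 look.py w1.png mouth mouth_under rest_seat rest_rails
```

```text
[469.2 153.5 279.4] 1.5681973461324883
mouth 0.8 [392.5 170.6] [468.2 231.7  76. ]
mouth_under 0.6 [390.1 173.8] [473.2 231.3  68. ]
rest_seat 0.67 [191.6 213.5] [512.5  28.7  78. ]
rest_rails 0.82 [192.3 209.8] [509.7  28.6  74.5]
```

View pics/w1.png

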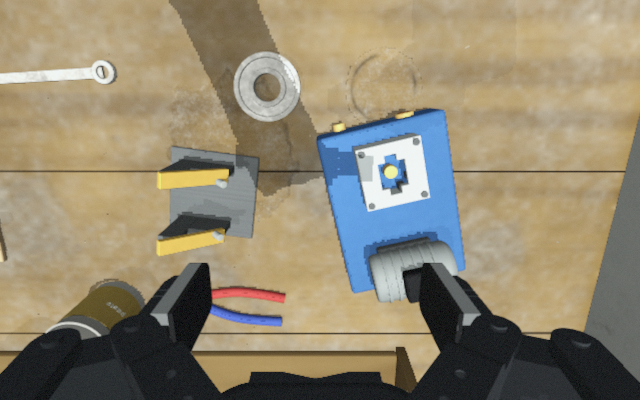

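The wrist view shows the flange at (392,172) turned a little, the rest's rails at (193,179) and (190,243), and the motor at (410,268). I measure both headings by colour.

```bash
python3 - <<'E'
from h import *
np.set_printoptions(precision=2,suppress=True)
f=cam("wrist"); hsv=cv2.cvtColor(f["img"],cv2.COLOR_RGB2HSV)
# rails
roi=np.zeros((400,640),np.uint8); roi[140:265,145:265]=1
y=cv2.inRange(hsv,(18,130,150),(32,255,255))*roi
n,l,st,c=cv2.connectedComponentsWithStats(y)
P=[]
for i in range(1,n):
    if st[i,4]>150:
        p=c[i]; print("rail",st[i],p); P.append(atz(f,p,73)); 
        cn=cv2.findContours((l==i).astype(np.uint8),0,2)[0][0]; print(cv2.approxPolyDP(cn,3,True)[:,0].tolist())
P.sort(key=lambda p:p[0]); d=P[-1]-P[0]; print(P,"yaw",np.arctan2(d[1],d[0]),np.linalg.norm(d))
roi[:]=0; roi[125:225,345:440]=1
w=cv2.inRange(hsv,(0,0,120),(180,60,255))*roi
n,l,st,c=cv2.connectedComponentsWithStats(w); i=1+np.argmax(st[1:,4])
cn=max(cv2.findContours((l==i).astype(np.uint8),0,2)[0],key=cv2.contourArea)
r=cv2.minAreaRect(cn); b=[atz(f,q,76) for q in cv2.boxPoints(r)]; print(r)
for k in range(4):
    e=b[(k+1)%4]-b[k]; print(np.linalg.norm(e),np.arctan2(e[1],e[0]))
print(sum(b)/4)
yl=cv2.inRange(hsv,(22,130,150),(34,255,255))*roi
m=cv2.moments(yl,True); 
if m["m00"]: print("plunger",atz(f,(m["m10"]/m["m00"],m["m01"]/m["m00"]),65))
E
```

```text
rail [ 157  169   72   20 1011] [190.16 178.1 ]
[[228, 170], [157, 172], [157, 187], [213, 184], [217, 177], [226, 181]]
rail [157 232  67  24 791] [185.03 243.28]
[[223, 240], [218, 242], [207, 232], [157, 241], [157, 254]]
[array([476.38,  29.41,  73.  ]), array([547.42,  16.7 ,  73.  ])] yaw -0.1770684617384405 72.17256973915991
((392.9449462890625, 172.38400268554688), (65.0091323852539, 68.96426391601562), 77.125)
65.91855649996691 1.7962824703090794
66.54949520197432 0.3057955164554984
69.44080424374361 -1.332930358566784
67.21933905565797 -2.8889997034695027
[470.91 232.48  76.  ]
```

```bash
python3 - <<'E'
from h import *
go([540,-210,280],np.pi/2)
E
```

```text
pos [469.1 153.8 279.3] yaw 1.57 shift(tool xyz) [ -71.2 -363.8   -0.7] turn -0.001 rows 8.0
```

Emit:
{"op": "jog_arm", "data": {"steps": [[[0,-12,-43,0,0],[0,-12,-43,0,0],[0,-12,-43,0,0],[0,0,0,0,0],[0,0,0,0,0]]]}}

```text
time_s: 3.5
eef_pos: [505.2, 23.7, 279.2]
ee_rot: [-0.0, 0.002, 1.0, 0.0]
wrist_force: [-0.3, 0.7, -0.4]
width: 85.4
gripper_force: 0.0
```

```bash
python3 look.py w2.png rest_seat rest_rails mouth; python3 - <<'E'
from h import *
i=cv2.imread("pics/w2.png")[110:310,230:430]; cv2.imwrite("pics/w2c.png",cv2.resize(i,(600,600),interpolation=2))
E
```

```text
[505.   25.3 279.2] 1.5704919501414298
rest_seat 0.92 [316.6 178. ] [511.3  26.6  78. ]
rest_rails 0.7 [319.3 178.5] [512.6  29.3  74.5]
mouth 0.89 [526.3 138.4] [473.1 229.3  76. ]
```

View pics/w2c.png

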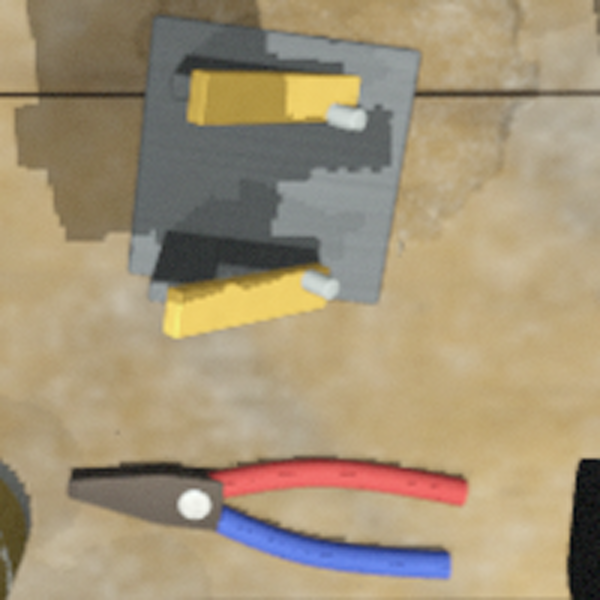

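The crop shows the rest turned slightly: upper rail ends at (208,70–125) and (184,287–338), lower ends at (360,75) and (325,265), pins at (345,117) and (320,284). I fit the rest's pose to those corners.

```bash
python3 - <<'E'
from h import *
from scipy.optimize import least_squares
np.set_printoptions(precision=2,suppress=True)
f=cam("wrist")
obs=[((-43,-32),(208,70)),((-27,-32),(208,125)),((-43,42),(360,75)),((27,-32),(182,287)),((43,-32),(185,338)),((27,42),(325,266)),((43,42),(325,305))]
def model(v):
    c,s=np.cos(v[2]),np.sin(v[2]); x=np.array([c,s,0]); h=np.array([-s,c,0]); y=(h-[0,0,1])/2**.5; n=(h+[0,0,1])/2**.5
    return [proj(f,np.array([v[0],v[1],78])+x*a+y*b-5*n) for (a,b),_ in obs]
O=np.array([o for _,o in obs])/3+[230,110]
r=least_squares(lambda v:(np.array(model(v))-O).ravel(),[510,27,-.14],loss="soft_l1"); print(r.x); print(np.array(model(r.x))-O)
go([540,-230,280],np.pi/2)
E
```

```text
[511.35  33.97  -0.13]
[[ 0.18  0.27]
 [-1.93 -0.55]
 [ 0.99 -0.06]
 [ 0.05  1.1 ]
 [-2.82 -0.36]
 [ 2.41 -0.32]
 [ 0.21  0.28]]
pos [504.9  26.2 279.3] yaw 1.573 shift(tool xyz) [ -34.4 -256.3   -0.8] turn 0.003 rows 6.0
```

Emit:
{"op": "jog_arm", "data": {"steps": [[[0,-6,-43,0,0],[0,-6,-43,0,0],[0,-6,-43,0,0],[0,-6,-43,0,0],[0,-6,-43,0,0],[0,-6,-43,0,0],[0,0,0,0,0],[0,0,0,0,0]]]}}

```text
time_s: 4.55
eef_pos: [541.1, -233.4, 278.9]
ee_rot: [-0.0, 0.001, 1.0, 0.0]
wrist_force: [-0.8, 1.4, -0.1]
width: 85.6
gripper_force: 0.0
```

```bash
python3 look.py w3.png cap_disc cap_grip cap_foot rack; python3 - <<'E'
from h import *
i=cv2.imread("pics/w3.png")[100:300,190:440]; cv2.imwrite("pics/w3c.png",cv2.resize(i,(750,600),interpolation=2))
E
```

```text
[ 541.4 -231.8  279. ] 1.5722226677836824
cap_disc 0.71 [272.8 175.6] [ 551.7 -277.6   46. ]
cap_grip 0.65 [295.1 175.6] [ 551.7 -253.5   46. ]
cap_grip 0.46 [276.6 170.4] [ 546.  -273.3   46. ]
cap_foot 0.95 [249.5 174.9] [ 550.9 -302.7   46. ]
rack 0.57 [277.  173.8] [ 559.8 -277.9    0. ]
rack 0.52 [584.  142.4] [522.2  86.    0. ]
```

View pics/w3c.png

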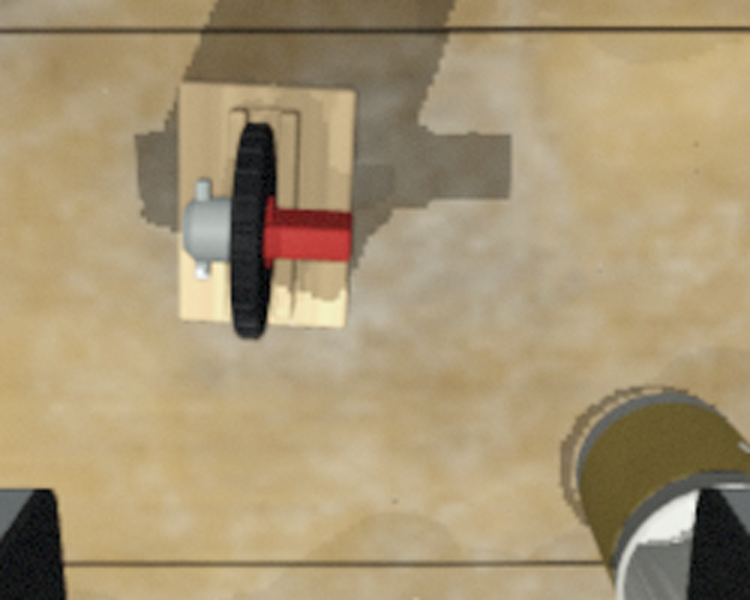

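Crop: disc rim ends at (258,125) and (248,337), bar tip (350,235), boss (208,225). So the cap is turned about -0.045 rad. I move above it and remeasure from close by.

```bash
python3 - <<'E'
from h import *
go([551.5,-278,150],1.526)
E
```

```text
pos [ 541.6 -231.4  279.4] yaw 1.574 shift(tool xyz) [ -9.8 -46.7 129.4] turn 0.048 rows 3.0
```

Emit:
{"op": "jog_arm", "data": {"steps": [[[0,-4,-16,33,0],[0,-3,-15,32,0],[0,-3,-15,32,0],[0,0,0,32,0.048],[0,0,0,0,0],[0,0,0,0,0]]]}}

```text
time_s: 5.4
eef_pos: [551.5, -278.2, 150.6]
ee_rot: [-0.0, 0.023, 1.0, 0.0]
wrist_force: [-0.1, 0.4, 0.1]
width: 85.7
gripper_force: 0.0
```

```bash
python3 look.py w4.png cap_disc cap_grip cap_foot rack; python3 - <<'E'
from h import *
f=cam("wrist");save(f,"w4.png")
for y in (-278,-275):
  print([np.round(proj(f,p)) for p in ((551.5,y,84),(551.5,y+35,46),(551.5,y-25,46))])
go([551.5,-278,150],1.526)
E
```

```text
[ 552.4 -278.7  151.8] 1.5253304888634123
cap_disc 0.73 [280.3 203.7] [ 553.1 -302.4   46. ]
cap_disc 0.58 [314.9 201.6] [ 552.6 -277.1   46. ]
cap_grip 0.91 [343.6 200.8] [ 553.  -256.2   46. ]
cap_foot 0.96 [279.2 200.1] [ 550.3 -303.    46. ]
rack 0.94 [315.5 190.2] [ 556.4 -276.7    0. ]
[array([315., 215.]), array([363., 196.]), array([281., 200.])]
[array([320., 215.]), array([368., 196.]), array([285., 199.])]
pos [ 552.1 -279.4  151.9] yaw 1.524 shift(tool xyz) [0.6 1.4 1.9] turn -0.002 rows 1.0
```

View pics/w4.png

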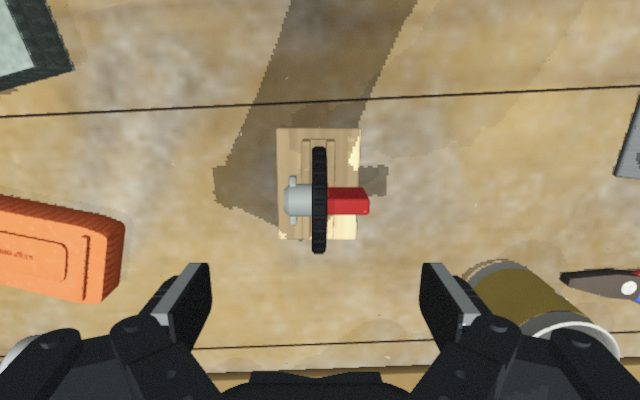

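Close view: the disc runs upright in the picture (columns 312–326, rows 147–253), so the yaw is right. Disc centre is about y = -276. I descend and close on the rim.

Emit:
{"op": "jog_arm", "data": {"steps": [[[0,0,2,22,0],[0,0,0,22,0],[0,0,0,22,0],[0,0,0,19,0],[0,0,0,0,0]]]}}

```text
time_s: 6.2
eef_pos: [549.9, -276.4, 63.5]
ee_rot: [-0.002, 0.024, 1.0, 0.001]
wrist_force: [-0.1, 0.4, 0.0]
width: 85.3
gripper_force: 0.0
```

Emit:
{"op": "jog_arm", "data": {"steps": [[[0.5,0,0,0,0],[0.7,0,0,0,0],[0.8,0,0,0,0],[0.85,0,0,0,0],[0.9,0,0,0,0],[1,0,0,0,0],[1,0,0,0,0]]], "newtons": 40}}

```text
time_s: 6.9
eef_pos: [551.5, -277.5, 65.9]
ee_rot: [0.0, 0.024, 1.0, -0.0]
wrist_force: [-1.0, 1.3, 4.6]
width: 9.2
gripper_force: 42.4
```

Emit:
{"op": "jog_arm", "data": {"steps": [[[1,0,0,-20,0],[1,0,0,-30,0],[1,0,0,-40,0],[1,0,0,-40,0],[1,0,0,0,0]]]}}

```text
time_s: 7.4
eef_pos: [554.4, -279.1, 200.6]
ee_rot: [0.005, 0.024, 1.0, -0.002]
wrist_force: [1.2, -0.4, -1.2]
width: 9.2
gripper_force: 41.5
```

```bash
python3 - <<'E'
from h import *
s=state();print(s["width"],s["wrist_force"],s["gripper_force"])
go([512.5,41.4,180],1.44)
E
```

```text
9.234010584370656 [ 1.21833529 -0.41642754 -1.23938319] 41.53050184249878
pos [ 554.4 -279.1  200.6] yaw 1.523 shift(tool xyz) [ 57.4 318.2  18.8] turn 0.083 rows 7.0
```

Emit:
{"op": "jog_arm", "data": {"steps": [[[1,8,40,0,0],[1,8,40,0,0],[1,8,40,0,0],[1,8,40,0,0],[1,7,40,0,0],[1,7,40,0,0],[1,7,40,0,0],[1,4,38,0,0.083]]]}}

```text
time_s: 8.2
eef_pos: [507.9, 44.8, 194.3]
ee_rot: [-0.001, 0.066, 0.998, -0.0]
wrist_force: [0.7, 0.2, -1.7]
width: 8.8
gripper_force: 41.5
```

Emit:
{"op": "jog_arm", "data": {"steps": [[[1,0,0,10,0],[1,0,0,0,0],[1,0,0,0,0],[1,0,0,0,0]]]}}

```text
time_s: 8.6
eef_pos: [509.6, 41.3, 185.2]
ee_rot: [-0.0, 0.067, 0.998, -0.0]
wrist_force: [-0.6, 0.1, -1.8]
width: 8.5
gripper_force: 41.4
```

```bash
python3 - <<'E'
from h import *
np.set_printoptions(precision=1,suppress=True)
s=state();print(s["width"],s["wrist_force"])
f=cam("wrist"); g=cam("side"); save(f,"w5.png")
print([ (round(k["confidence"],2),k["at"]) for t in ("cap_foot","rest_seat","rest_rails") for k in pinpoint(g,t)[:1]])
i=g["img"][150:290,250:390]; j=f["img"][80:340,180:460]
cv2.imwrite("pics/c5.png",np.hstack([cv2.resize(i,(390,390),interpolation=2),cv2.resize(j,(405,390),interpolation=2)])[:,:,::-1])
go([512.5,41.4,130],1.44)
E
```

```text
8.457823692996376 [-0.6  0.1 -1.8]
[(0.64, [305.1, 176.2]), (0.77, [306.4, 203.3]), (0.91, [308.0, 206.0])]
pos [509.7  42.4 185.5] yaw 1.439 shift(tool xyz) [-2.9 -0.6 55.5] turn -0.001 rows 2.0
```

View pics/c5.png

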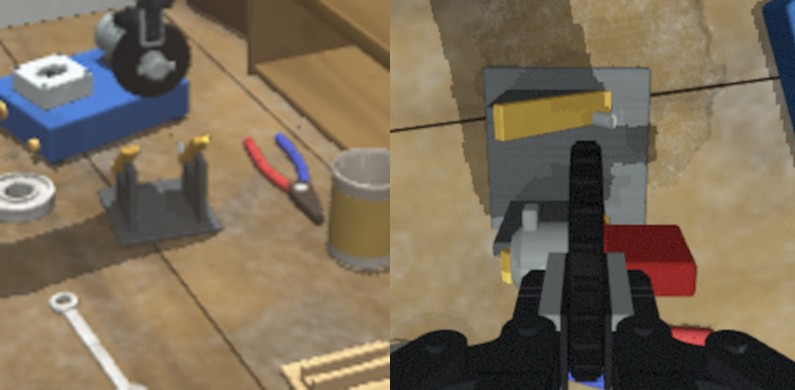

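Left crop: the cap hangs upright above the rest. Right crop: the rest's base plate is square in the wrist view, so the yaw fits, and the disc is just uphill of the pins. I lower it.

Emit:
{"op": "jog_arm", "data": {"steps": [[[1,-3,0,25,0],[1,0,0,25,0],[1,0,0,8,0],[1,0,0,5,0],[1,0,0,4,0],[1,0,0,0,0],[1,0,0,0,0],[1,0,0,0,0]]], "newtons": 60}}

```text
time_s: 9.65
eef_pos: [513.0, 42.7, 118.9]
ee_rot: [0.001, 0.065, 0.998, 0.0]
wrist_force: [0.4, -0.5, -1.6]
width: 8.3
gripper_force: 64.2
```

Emit:
{"op": "jog_arm", "data": {"steps": [[[1,0,0,2,0],[1,0,0,2,0],[1,0,0,2,0],[1,0,0,0,0],[1,0,0,0,0]]]}}

```text
time_s: 10.15
eef_pos: [512.4, 42.7, 112.2]
ee_rot: [-0.0, 0.065, 0.998, -0.0]
wrist_force: [0.0, -0.6, -1.7]
width: 8.3
gripper_force: 64.2
```

```bash
python3 - <<'E'
from h import *
np.set_printoptions(precision=1,suppress=True)
s=state();print(s["width"],s["wrist_force"],s["eef_pos"])
g=cam("side"); f=cam("wrist");i=g["img"][130:260,240:370]; j=f["img"][80:340,180:460]
cv2.imwrite("pics/c6.png",np.hstack([cv2.resize(i,(390,390),interpolation=2),cv2.resize(j,(405,390),interpolation=2)])[:,:,::-1])
E
```

```text
8.28386780133524 [ 0.  -0.6 -1.7] [512.4  42.7 112.2]
```

View pics/c6.png

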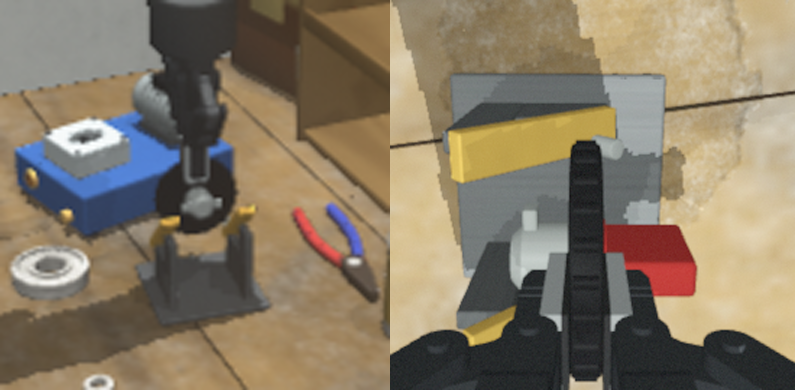

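The cap is still free, its rim just above the rails and right beside the pins (right crop, rim at columns 570–603, pin at 612). I go down in small steps until contact.

Emit:
{"op": "jog_arm", "data": {"steps": [[[1,0,-2,1,0],[1,0,0,2,0],[1,0,0,0,0],[1,0,0,0,0]]]}}

```text
time_s: 10.65
eef_pos: [512.4, 40.7, 109.3]
ee_rot: [0.0, 0.065, 0.998, 0.0]
wrist_force: [0.4, -0.0, -1.6]
width: 8.4
gripper_force: 64.4
```

Emit:
{"op": "jog_arm", "data": {"steps": [[[1,0,0,2,0],[1,0,0,0,0],[1,0,0,0,0],[1,0,0,0,0]]]}}

```text
time_s: 11.05
eef_pos: [512.6, 41.2, 107.4]
ee_rot: [0.0, 0.065, 0.998, 0.0]
wrist_force: [0.9, 2.3, 0.5]
width: 8.4
gripper_force: 64.5
```

Contact on the slope (force +y and +z). I back off 4 mm up the slope, then loosen while moving uphill so the downhill finger tips the cap back onto the rails.

Emit:
{"op": "jog_arm", "data": {"steps": [[[1,0,-4,-4,0],[1,0,0,1,0],[1,0,0,0,0],[1,0,0,0,0]]]}}

```text
time_s: 11.45
eef_pos: [512.1, 36.8, 111.3]
ee_rot: [0.001, 0.065, 0.998, 0.0]
wrist_force: [-0.2, 2.8, 5.0]
width: 8.6
gripper_force: 65.4
```

Emit:
{"op": "jog_arm", "data": {"steps": [[[0.81,0,-2,0,0],[0.766,0,-4,0,0],[0.72,0,-5,0,0],[0.67,0,-6,-2,0],[0.6,0,-8,-3,0]]]}}

```text
time_s: 11.95
eef_pos: [508.1, 11.1, 115.2]
ee_rot: [-0.0, 0.065, 0.998, -0.0]
wrist_force: [-0.1, -0.1, 1.0]
width: 34.2
gripper_force: 0.0
```

```bash
python3 - <<'E'
from h import *
np.set_printoptions(precision=1,suppress=True)
s=state();print(s["width"],s["wrist_force"],s["eef_pos"])
g=cam("side"); f=cam("wrist");i=g["img"][130:260,240:370]; j=f["img"][80:340,180:460]
cv2.imwrite("pics/c7.png",np.hstack([cv2.resize(i,(390,390),interpolation=2),cv2.resize(j,(405,390),interpolation=2)])[:,:,::-1])
E
```

```text
34.20981941026907 [-0.1 -0.1  1. ] [508.1  11.1 115.2]
```

View pics/c7.png

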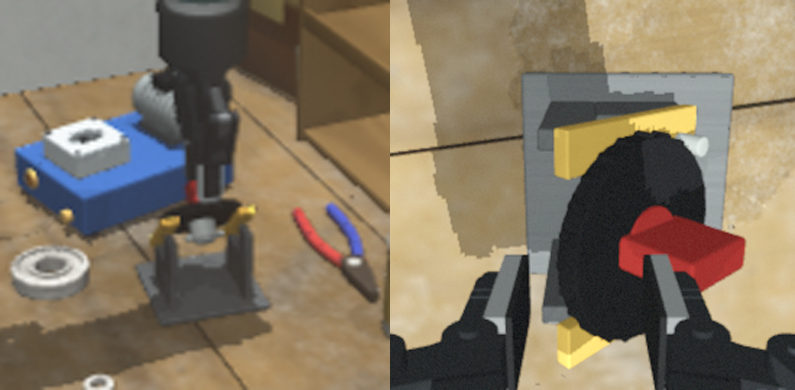

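The cap has tipped back onto the rails, bar up, between the open fingers. I open wide and rise.

Emit:
{"op": "jog_arm", "data": {"steps": [[[0.5,0,-3,-6,0],[0.35,0,0,-12,0],[0.2,0,0,-20,0],[0,0,0,-40,0],[0,0,0,-40,0],[0,0,0,-20,0],[0,0,0,0,0],[0,0,0,0,0]]]}}

```text
time_s: 12.85
eef_pos: [508.0, 9.3, 253.9]
ee_rot: [0.0, 0.065, 0.998, 0.0]
wrist_force: [-0.3, 0.5, -0.2]
width: 85.2
gripper_force: 0.0
```

```bash
python3 look.py w8.png cap_disc=78 cap_grip=92 rest_seat; python3 - <<'E'
from h import *
np.set_printoptions(precision=1,suppress=True)
f=cam("wrist"); g=cam("side"); t=cam("top")
for n in ("cap_disc","cap_grip"):
    rs=[ray(q,pinpoint(q,n)[0]["at"]) for q in (f,g,t) if pinpoint(q,n)]
    print(n,*tri(rs))
i=g["img"][130:260,240:370]; j=f["img"][80:340,180:460]
cv2.imwrite("pics/c8.png",np.hstack([cv2.resize(i,(390,390),interpolation=2),cv2.resize(j,(405,390),interpolation=2)])[:,:,::-1])
E
```

```text
[507.4   9.2 253. ] 1.4404513129940753
cap_disc 0.91 [337.2 179.2] [512.1  30.6  78. ]
cap_grip 0.89 [354.1 182.7] [513.7  44.5  92. ]
cap_disc [506.5 114.3  65. ] [83.44102109987142, 43.30812318535064, 116.2067807730405]
cap_grip [538.5 -25.  154.2] [77.4662161720818, 56.480272049531585, 122.47480934134983]
```

View pics/c8.png

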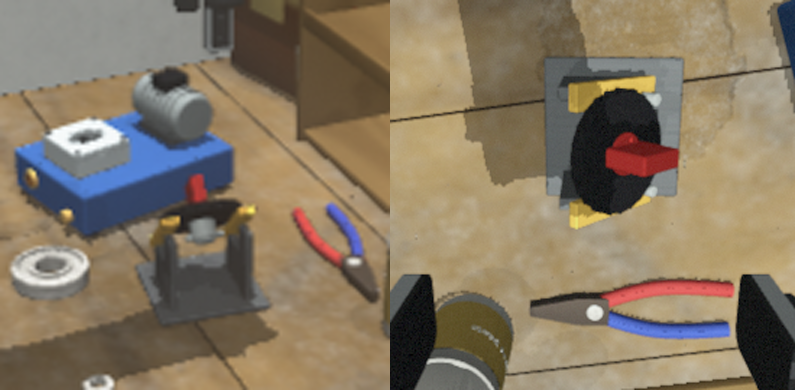

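The cap lies on the rails against both pins, bar up: disc at about (512,30), grip at about (513.7,44.5). I turn the tool a quarter turn and go above the bar.

```bash
python3 - <<'E'
from h import *
print(np.round(state()["qpos"],2)); go([514.5,48.3,150],-0.13+1e-3)
E
```

```text
[-0.19  0.4   0.17  1.88 -0.09  0.86  1.46]
pos [508.1   9.  253.3] yaw 1.44 shift(tool xyz) [ -1.2  39.8 103.3] turn 1.569 rows 3.0
```

Emit:
{"op": "jog_arm", "data": {"steps": [[[0,0,0,0,0.14],[0,0,0,0,0.14],[0,0,0,0,0.14],[0,0,0,0,0.14],[0,0,0,0,0.14],[0,0,0,0,0.14],[0,0,0,0,0.14],[0,0,0,0,0.14]]]}}

```text
time_s: 14.6
eef_pos: [508.1, 9.1, 253.4]
ee_rot: [0.0, 0.588, 0.809, 0.0]
wrist_force: [-0.1, 0.2, -0.7]
width: 85.3
gripper_force: 0.0
```

Emit:
{"op": "jog_arm", "data": {"steps": [[[0,0,0,0,0.14],[0,0,0,0,0.14],[0,0,0,0,0.14],[0,0,0,0,0.03],[0,0,0,0,0],[0,0,0,0,0]]]}}

```text
time_s: 15.2
eef_pos: [508.1, 9.0, 253.3]
ee_rot: [-0.0, 0.751, 0.661, 0.0]
wrist_force: [0.3, -0.1, 0.1]
width: 85.4
gripper_force: 0.0
```

```bash
python3 look.py w9.png cap_disc=78 cap_grip=92 rest_seat mouth; python3 - <<'E'
from h import *
np.set_printoptions(precision=1,suppress=True)
f=cam("wrist"); h=cv2.cvtColor(f["img"],cv2.COLOR_RGB2HSV)
m=(cv2.inRange(h,(0,120,60),(8,255,255))|cv2.inRange(h,(172,120,60),(180,255,255)))
n,l,st,c=cv2.connectedComponentsWithStats(m)
for i in range(1,n):
    if st[i,4]>100: print(st[i],c[i],atz(f,c[i],95))
go([514.5,48.3,150],-0.13)
E
```

```text
[508.1   9.  253.3] -0.12811539622464324
cap_disc 0.95 [315.3 155.4] [510.4  30.5  78. ]
cap_grip 0.83 [316.6 141.7] [513.3  44.3  92. ]
cap_grip 0.75 [459.3 245.5] [632.7 -67.6  92. ]
rest_seat 0.6 [194.3  87.6] [415.4 101.2  78. ]
mouth 0.21 [461.8 245.4] [641.2 -75.7  76. ]
[ 434   43   20  110 1244] [442.1  95.4] [619.3  68.5  95. ]
[ 302  116   31   53 1066] [317.2 144.3] [513.6  42.3  95. ]
pos [508.1   8.9 253.3] yaw -0.13 shift(tool xyz) [ 39.9   1.2 103.4] turn 0.0 rows 3.0
```

Emit:
{"op": "jog_arm", "data": {"steps": [[[0,20,1,10,0],[0,20,0,30,0],[0,0,0,40,0],[0,0,0,40,0],[0,0,0,30,0],[0,0,0,22,0],[0,0,0,0,0],[0,0,0,0,0]]]}}

```text
time_s: 16.3
eef_pos: [514.3, 49.1, 81.1]
ee_rot: [-0.0, 0.751, 0.66, -0.0]
wrist_force: [0.1, 0.9, 0.3]
width: 85.6
gripper_force: 0.0
```

Emit:
{"op": "jog_arm", "data": {"steps": [[[0.4,0,0,0,0],[0.6,0,0,0,0],[0.75,0,0,0,0],[0.85,0,0,0,0],[0.9,0,0,0,0],[1,0,0,0,0],[1,0,0,0,0]]], "newtons": 30}}

```text
time_s: 17.0
eef_pos: [515.0, 48.5, 81.6]
ee_rot: [0.0, 0.752, 0.66, 0.001]
wrist_force: [1.4, -0.7, 2.4]
width: 11.5
gripper_force: 34.9
```

Bar gripped (11.5 mm). I lift and carry the cap to the rack, whose side wall will push the boss to swing the cap level in the fingers.

Emit:
{"op": "jog_arm", "data": {"steps": [[[1,2,0,-8,0],[1,3,0,-15,0],[1,0,0,-30,0],[1,0,0,-30,0],[1,0,0,0,0],[1,0,0,0,-0.085],[1,0,0,0,0]]]}}

```text
time_s: 17.7
eef_pos: [513.9, 53.8, 163.8]
ee_rot: [-0.001, 0.723, 0.691, -0.001]
wrist_force: [0.1, -0.2, -2.0]
width: 11.2
gripper_force: 34.4
```

```bash
cat > cap.py <<'E'
from h import *
from plant import *
np.set_printoptions(precision=2,suppress=True)
s=state();print("w",s["width"],"F",s["wrist_force"],"q",s["qpos"])
cs=[cam(n) for n in ("side","top")]; X={}
for n in ("cap_disc","cap_grip","cap_foot"):
    rs=[]
    for f,nm in zip(cs,("side","top")):
        r=pinpoint(f,n)
        if r: print(n,nm,round(r[0]["confidence"],2),np.round(r[0]["at"])); rs.append(ray(f,r[0]["at"]))
    if len(rs)==2: X[n],e=tri(rs); print("  ",n,X[n],"rel tcp",X[n]-s["eef_pos"],e)
E
python3 cap.py; python3 - <<'E'
from h import *
go([551,-190,100],-0.045)
E
```

```text
w 11.184063504314576 F [ 0.07 -0.22 -2.03] q [-0.48  0.58  0.49  1.96 -0.42  0.7   0.22]
cap_disc side 0.87 [306. 177.]
cap_disc top 0.65 [307. 195.]
   cap_disc [513.05  31.52 152.55] rel tcp [ -0.82 -22.26 -11.25] [2.2661689102425555, 2.266168910242656]
cap_grip side 0.92 [303. 165.]
cap_grip top 0.75 [295. 195.]
   cap_grip [512.66  52.83 179.65] rel tcp [-1.21 -0.96 15.84] [0.7314000031884795, 0.7314000031883855]
cap_foot side 0.6 [308. 181.]
cap_foot top 0.87 [317. 195.]
   cap_foot [512.06  10.91 150.87] rel tcp [ -1.81 -42.88 -12.94] [2.9461227699749806, 2.9461227699751302]
pos [514.8  53.4 164. ] yaw -0.046 shift(tool xyz) [-241.4   47.3   64.1] turn -0.001 rows 6.0
```

Emit:
{"op": "jog_arm", "data": {"steps": [[[1,-40,8,0,0],[1,-40,8,0,0],[1,-40,8,0,0],[1,-40,8,5,0],[1,-40,8,20,0],[1,-41,7,20,0],[1,0,0,10,0],[1,0,0,0,0]]]}}

```text
time_s: 18.9
eef_pos: [549.3, -190.3, 107.5]
ee_rot: [-0.002, 0.724, 0.69, -0.001]
wrist_force: [-0.3, 0.9, -1.9]
width: 11.6
gripper_force: 34.3
```

```bash
python3 cap.py; python3 - <<'E'
from h import *
go([551,-188,39],-0.045)
E
```

```text
w 11.56501285723231 F [-0.34  0.89 -1.85] q [ 0.03  0.73  0.4   1.83 -0.43  0.68  0.64]
cap_disc side 0.72 [360. 236.]
cap_grip side 0.73 [361. 227.]
cap_foot side 0.67 [366. 246.]
pos [ 551.6 -188.5  109.9] yaw -0.043 shift(tool xyz) [ 0.5 -0.6 70.9] turn 0.002 rows 2.0
```

```bash
cat > tilt.py <<'E'
from h import *
np.set_printoptions(precision=1,suppress=True)
s=state(); M=rot(s["ee_rot"])
f=cam("side"); P={}
for n in ("cap_disc","cap_grip","cap_foot"):
    for k in pinpoint(f,n)[:1]:
        o,d=ray(f,k["at"]); nv=M[:,1]   # plane through TCP normal to closing line
        p=o+d*(nv@(s["eef_pos"]-o))/(nv@d); P[n]=p; print(n,round(k["confidence"],2),"rel tcp (tool)",M.T@(p-s["eef_pos"]))
print(s["wrist_force"],s["eef_pos"],s["width"])
E
python3 tilt.py
```

```text
cap_disc 0.71 rel tcp (tool) [-1.4 -0.  18.6]
cap_grip 0.85 rel tcp (tool) [ -3.2  -0.  -13.3]
cap_foot 0.86 rel tcp (tool) [-37.7   0.   21.6]
[ 0.7  0.5 -2.2] [ 551.6 -188.5  109.9] 11.245276531566464
```

The cap is held at 45 degrees as reckoned. I lower it beside the rack.

Emit:
{"op": "jog_arm", "data": {"steps": [[[1,0,0,25,0],[1,0,0,25,0],[1,0,0,13,0],[1,0,0,7,0],[1,0,0,0,0],[1,0,0,0,0],[1,0,0,0,0]]]}}

```text
time_s: 20.2
eef_pos: [551.7, -189.8, 40.3]
ee_rot: [0.001, 0.723, 0.691, 0.0]
wrist_force: [0.1, 0.1, -1.8]
width: 11.5
gripper_force: 34.3
```

Emit:
{"op": "jog_arm", "data": {"steps": [[[1,-3,0,0,0],[1,-3,0,0,0],[1,-3,0,0,0],[1,0,0,0,0],[1,0,0,0,0]]], "newtons": 20}}

```text
time_s: 20.7
eef_pos: [550.6, -198.6, 39.3]
ee_rot: [-0.0, 0.723, 0.691, 0.0]
wrist_force: [-0.6, -0.1, -2.0]
width: 11.2
gripper_force: 34.3
```

Emit:
{"op": "jog_arm", "data": {"steps": [[[1,-2,0,0,0],[1,-2,0,0,0],[1,-2,0,0,0],[1,0,0,0,0],[1,0,0,0,0]]]}}

```text
time_s: 21.2
eef_pos: [550.3, -204.5, 39.3]
ee_rot: [-0.0, 0.723, 0.691, -0.0]
wrist_force: [0.7, 0.8, -1.0]
width: 11.3
gripper_force: 34.3
```

```bash
python3 tilt.py
```

```text
cap_disc 0.82 rel tcp (tool) [-13.5  -0.   14.8]
cap_grip 0.82 rel tcp (tool) [ -4.    0.  -13.3]
cap_foot 0.58 rel tcp (tool) [-36.8  -0.   17.8]
[ 0.7  0.8 -1. ] [ 550.3 -204.5   39.3] 11.271504529327048
```

Emit:
{"op": "jog_arm", "data": {"steps": [[[1,-2,0,0,0],[1,-2,0,0,0],[1,-2,0,0,0],[1,-2,0,0,0],[1,0,0,0,0]]]}}

```text
time_s: 21.9
eef_pos: [549.9, -213.0, 39.3]
ee_rot: [0.0, 0.723, 0.691, -0.0]
wrist_force: [-0.8, -0.7, -1.5]
width: 11.5
gripper_force: 34.3
```

```bash
python3 tilt.py
```

```text
cap_disc 0.53 rel tcp (tool) [-15.6   0.   19.8]
cap_grip 0.73 rel tcp (tool) [-32.7   0.   20.3]
cap_foot 0.74 rel tcp (tool) [370.8   0.   62.1]
[-0.8 -0.7 -1.5] [ 549.9 -213.    39.3] 11.477280580260729
```

Emit:
{"op": "jog_arm", "data": {"steps": [[[1,6,0,0,0],[1,6,0,0,0],[1,0,0,3,0],[1,0,0,0,0],[1,0,0,0,0],[1,0,0,0,0]]]}}

```text
time_s: 22.7
eef_pos: [550.5, -200.8, 36.3]
ee_rot: [0.0, 0.723, 0.691, -0.0]
wrist_force: [0.2, 0.6, -1.2]
width: 11.1
gripper_force: 34.3
```

```bash
python3 tilt.py
```

```text
cap_disc 0.72 rel tcp (tool) [-26.3  -0.    1.8]
cap_grip 0.84 rel tcp (tool) [-2.4 -0.  -7.8]
cap_foot 0.91 rel tcp (tool) [-45.4   0.   14.2]
[ 0.2  0.6 -1.2] [ 550.5 -200.8   36.3] 11.10354499163941
```

Emit:
{"op": "jog_arm", "data": {"steps": [[[1,-4,0,0,0],[1,-4,0,0,0],[1,-4,0,0,0],[1,-2,0,0,0],[1,-2,0,0,0],[1,0,0,0,0]]]}}

```text
time_s: 23.5
eef_pos: [549.7, -216.9, 36.3]
ee_rot: [0.0, 0.723, 0.691, -0.0]
wrist_force: [0.4, 0.4, -1.2]
width: 11.5
gripper_force: 34.3
```

Emit:
{"op": "jog_arm", "data": {"steps": [[[1,5,0,0,0],[1,10,0,0,0],[1,10,0,-20,0],[1,0,0,-40,0],[1,0,0,-40,0],[1,0,0,-20,0],[1,0,0,0,0],[1,0,0,0,0]]]}}

```text
time_s: 24.3
eef_pos: [550.8, -189.9, 155.9]
ee_rot: [-0.001, 0.722, 0.692, 0.0]
wrist_force: [-0.1, -1.0, -1.5]
width: 11.3
gripper_force: 34.4
```

```bash
python3 tilt.py;python3 tilt.py; python3 cap.py
```

```text
cap_disc 0.92 rel tcp (tool) [-25.4   0.    5.9]
cap_grip 0.83 rel tcp (tool) [  5.4  -0.  -15.8]
cap_foot 0.81 rel tcp (tool) [-38.5  -0.   23.4]
[-0.1 -1.  -1.5] [ 550.8 -189.9  155.9] 11.349831904963906
cap_disc 0.88 rel tcp (tool) [-16.   -0.   14.6]
cap_grip 0.6 rel tcp (tool) [ -6.   -0.  -11.5]
cap_foot 0.89 rel tcp (tool) [-41.1  -0.   18. ]
[-0.  -0.  -2.2] [ 550.  -190.8  154.7] 11.440117881238876
w 11.011475925323628 F [-0.01 -0.04 -2.23] q [ 0.01  0.67  0.45  1.79 -0.4   0.77  0.61]
cap_disc side 0.72 [360. 219.]
cap_grip side 0.68 [363. 208.]
cap_foot side 0.74 [305. 203.]
```

```bash
cat > wt.py <<'E'
from h import *
np.set_printoptions(precision=1,suppress=True)
# cap in tool frame: pivot at (0,0,-19); centre offset n=-29.4,s=+2.5 (s down the +x_tool side)
def pred(f,deg,ns=(-29.4,2.5)):
    c,s=np.cos(np.radians(deg)),np.sin(np.radians(deg)); H=np.array(f["hand_eye"]); W=np.linalg.inv(H)
    n=np.array([s,0,-c]); e=np.array([c,0,s]); x=np.array([0,1.,0])
    C=np.array([0,0,-19])+n*ns[0]+e*ns[1]
    def px(p): v=W[:3,:3]@p+W[:3,3]; return [f["fx"]*v[0]/v[2]+f["cx"],f["fy"]*v[1]/v[2]+f["cy"]]
    t=np.linspace(0,2*np.pi,73)
    rim=np.array([px(C+38*(np.cos(a)*e+np.sin(a)*x)+k*n) for k in(5,-5) for a in t])
    bar=np.array([px(C+k*n+j*e+6*i*x) for k in (5,35) for j in (-17,17) for i in (-1,1)])
    return rim,bar
f=cam("wrist"); save(f,"wt.png"); im=f["img"]; h=cv2.cvtColor(im,cv2.COLOR_RGB2HSV)
dark=(im.max(2)<60).astype(np.uint8); red=cv2.inRange(h,(0,120,50),(8,255,255))|cv2.inRange(h,(172,120,50),(180,255,255))
red[:, :200]=0; red[:,440:]=0
n,l,st,c=cv2.connectedComponentsWithStats(dark)
i=1+np.argmax(st[1:,4]); print("dark",[r.tolist() for r in st[1:] if r[4]>300])
for r in range(20,400,15):
    k=np.where(dark[r,200:440])[0]; q=np.where(red[r])[0]
    if len(k) or len(q): print(r,"dark",(k.min()+200,k.max()+200,len(k)) if len(k) else None,"red",(q.min(),q.max()) if len(q) else None)
for d in (0,10,35,45,55,65):
    rim,bar=pred(f,d); print(d,"rim rows",rim[:,1].min(),rim[:,1].max(),"cols",rim[:,0].min(),rim[:,0].max(),"row at widest",rim[rim[:,0].argmin(),1],"bar rows",bar[:,1].min(),bar[:,1].max(),"cols",bar[:,0].min(),bar[:,0].max())
E
python3 wt.py
```

```text
dark [[35, 224, 562, 176, 39939]]
125 dark (np.int64(232), np.int64(232), 1) red None
140 dark (np.int64(234), np.int64(234), 1) red None
155 dark (np.int64(235), np.int64(235), 1) red None
170 dark (np.int64(237), np.int64(237), 1) red None
185 dark (np.int64(239), np.int64(239), 1) red None
215 dark (np.int64(242), np.int64(242), 1) red None
230 dark (np.int64(244), np.int64(341), 55) red None
245 dark (np.int64(260), np.int64(370), 82) red (np.int64(301), np.int64(329))
260 dark (np.int64(247), np.int64(383), 82) red (np.int64(301), np.int64(329))
275 dark (np.int64(241), np.int64(389), 88) red (np.int64(300), np.int64(330))
290 dark (np.int64(236), np.int64(394), 97) red (np.int64(300), np.int64(330))
305 dark (np.int64(200), np.int64(435), 187) red (np.int64(300), np.int64(330))
320 dark (np.int64(200), np.int64(439), 201) red (np.int64(299), np.int64(330))
335 dark (np.int64(200), np.int64(439), 190) red (np.int64(302), np.int64(328))
350 dark (np.int64(201), np.int64(439), 167) red None
365 dark (np.int64(217), np.int64(438), 188) red None
380 dark (np.int64(200), np.int64(439
[... 631 characters left out ...]
3487 330.80408681008225 cols 299.9823038382642 332.64919268875076
45 rim rows 223.64298156762388 393.24034882102285 cols 232.76537406649973 399.4097739745436 row at widest 306.42642307380333 bar rows 239.88438114509404 338.53659262560376 cols 299.75805688612974 332.9161909155892
55 rim rows 237.5091333737111 408.30953429054165 cols 231.38868278869728 400.8237935170595 row at widest 323.152332453927 bar rows 241.51219729275093 347.7151044189677 cols 299.5714200171792 333.1410269232861
65 rim rows 252.17304492330078 421.67243636307273 cols 229.51598727787115 402.7327052272084 row at widest 331.9159484514007 bar rows 244.47371052555312 355.8209044724055 cols 299.4312487021923 333.31314975986635
```

The wrist picture shows the rim's top row at 224, which fits a 45 degree tilt, so the cap has not turned yet. I go back further and check from the wrist there.

Emit:
{"op": "jog_arm", "data": {"steps": [[[1,0,0,40,0],[1,0,0,40,0],[1,-5,0,25,0],[1,-5,0,13,0],[1,-5,0,0,0],[1,-6,0,0,0],[1,-5,0,0,0],[1,0,0,0,0]]]}}

```text
time_s: 25.95
eef_pos: [550.6, -219.3, 39.8]
ee_rot: [0.002, 0.723, 0.69, 0.0]
wrist_force: [-0.3, -0.5, -2.3]
width: 11.4
gripper_force: 34.3
```

```bash
sed -i 's/range(20,400,15)/range(150,300,6)/; s/(0,10,35,45,55,65)/(0,15,30,45)/' wt.py; python3 wt.py; python3 -c "
from h import *
f=cam('top');r=look_for(f,'rack')[0];print(r);l,t,w,h=r['extent'];print(atz(f,(l,t+h/2),25),atz(f,(l+w,t+h/2),25));print(state()['eef_pos'],state()['wrist_force'])"
```

```text
dark [[169, 69, 35, 214, 540], [36, 224, 560, 176, 39107]]
228 dark (np.int64(293), np.int64(337), 45) red None
234 dark (np.int64(276), np.int64(355), 80) red None
240 dark (np.int64(269), np.int64(361), 93) red None
246 dark (np.int64(259), np.int64(371), 82) red (np.int64(300), np.int64(330))
252 dark (np.int64(255), np.int64(374), 63) red (np.int64(300), np.int64(330))
258 dark (np.int64(200), np.int64(381), 76) red (np.int64(301), np.int64(329))
264 dark (np.int64(200), np.int64(384), 82) red (np.int64(301), np.int64(330))
270 dark (np.int64(201), np.int64(387), 88) red (np.int64(300), np.int64(330))
276 dark (np.int64(201), np.int64(391), 82) red (np.int64(300), np.int64(330))
282 dark (np.int64(202), np.int64(393), 97) red (np.int64(300), np.int64(330))
288 dark (np.int64(236), np.int64(393), 95) red (np.int64(300), np.int64(330))
294 dark (np.int64(235), np.int64(395), 110) red (np.int64(300), np.int64(330))
0 rim rows 172.32415117046008 328.9420558573337 cols 233.09024007999818 399.1468720627216 row at widest 251.52098950874233 bar rows 223.3635011672166 331.60631687184656 c
[... 290 characters left out ...]
640259 cols 234.00372267804977 398.15724087214136 row at widest 292.09308817546025 bar rows 240.23565488680583 331.92334022051807 cols 300.10444996765455 332.5020615075785
45 rim rows 223.63785214589595 393.23168497706 cols 232.76544892416473 399.40789567780286 row at widest 306.41981661396534 bar rows 239.87766733058265 338.5291204121197 cols 299.7570152101788 332.91466065636985Traceback (most recent call last):
  File "<string>", line 3, in <module>
    f=cam('top');r=look_for(f,'rack')[0];print(r);l,t,w,h=r['extent'];print(atz(f,(l,t+h/2),25),atz(f,(l+w,t+h/2),25));print(state()['eef_pos'],state()['wrist_force'])
                   ~~~~~~~~~~~~~~~~~~^^^
IndexError: list index out of range
```

Emit:
{"op": "jog_arm", "data": {"steps": [[[1,-3,0,0,0],[1,-3,0,0,0],[1,-3,0,0,0],[1,-3,0,0,0],[1,0,0,0,0],[1,0,0,0,0]]]}}

```text
time_s: 26.7
eef_pos: [549.7, -222.2, 38.1]
ee_rot: [-0.004, 0.721, 0.692, 0.003]
wrist_force: [-0.3, 11.9, 3.7]
width: 11.2
gripper_force: 35.2
```

```bash
python3 wt.py | head -8; python3 -c "
from h import *
print(state()['eef_pos'],state()['wrist_force'])
f=cam('wrist')
for p in ((200,250),(430,250),(320,200),(320,100)): print(p,f['img'][p[1],p[0]],atz(f,p,0).round())
for x in (503,599):
  for y in (-243,-311): print((x,y),np.round(proj(f,(x,y,25))))
for x in (505,520,590):
  print([f['img'][int(proj(f,(x,y,25))[1]),int(proj(f,(x,y,25))[0])].tolist() if 0<=proj(f,(x,y,25))[1]<400 and 0<=proj(f,(x,y,25))[0]<640 else None for y in range(-200,-260,-8)])
"
```

```text
dark [[173, 75, 33, 214, 532], [36, 223, 560, 177, 38575]]
228 dark (np.int64(293), np.int64(337), 45) red None
234 dark (np.int64(276), np.int64(355), 80) red None
240 dark (np.int64(269), np.int64(361), 93) red None
246 dark (np.int64(259), np.int64(371), 82) red (np.int64(300), np.int64(330))
252 dark (np.int64(200), np.int64(375), 65) red (np.int64(300), np.int64(330))
258 dark (np.int64(200), np.int64(382), 78) red (np.int64(301), np.int64(330))
264 dark (np.int64(200), np.int64(384), 82) red (np.int64(300), np.int64(330))
[ 549.66164655 -222.23354715   38.14512937] [ 0.83345828 11.86310187  4.09245035]
(200, 250) [67 60 46] [ 485. -228.    0.]
(430, 250) [198 181 146] [ 612. -233.    0.]
(320, 200) [133 126 110] [ 553. -201.    0.]
(320, 100) [215 195 154] [ 554. -150.    0.]
(503, -243) [224. 298.]
(503, -311) [238. 406.]
(599, -243) [417. 291.]
(599, -311) [412. 401.]
[[133, 124, 104], [141, 129, 102], [144, 129, 103], [151, 138, 116], [151, 140, 116], [146, 133, 108], [107, 97, 78], [36, 41, 43]]
[[124, 114, 97], [124, 113, 92], [139, 129, 109], [37, 36, 41], [34, 34, 38], [38, 41, 40], [38, 38, 42], [45, 47, 48]]
[[205, 189, 158], [204, 189, 160], [148, 140, 120], [154, 146, 131], [131, 123, 108], [221, 200, 160], [38, 37, 34], [35, 40, 39]]
```

Contact at last (12 N against the push), cap still at 45 degrees. I push on.

Emit:
{"op": "jog_arm", "data": {"steps": [[[1,-3,0,0,0],[1,-3,0,0,0],[1,0,0,0,0]]], "newtons": 20}}

```text
time_s: 27.1
eef_pos: [549.7, -222.8, 38.1]
ee_rot: [-0.008, 0.721, 0.693, 0.005]
wrist_force: [1.0, 21.3, 8.6]
width: 11.0
gripper_force: 35.9
```

```bash
python3 wt.py | head -3; python3 -c "
from h import *
print(state()['eef_pos'],state()['wrist_force'],state()['torque'],state()['gripper_force'])"
```

```text
dark [[175, 83, 31, 212, 521], [36, 223, 560, 177, 38856]]
228 dark (np.int64(290), np.int64(338), 49) red None
234 dark (np.int64(275), np.int64(355), 81) red None
[ 549.68804207 -222.74480854   38.07861659] [ 0.51049767 21.04732481  8.92971199] [ 4.59103373 -0.13815952 -0.01354926] 35.85664987564087
```

```bash
python3 - <<'E'
from h import *
np.set_printoptions(precision=1,suppress=True)
f=cam("top"); g=cam("side")
t0=cv2.imread("pics/top0.png")
for c in (424,425,426,452,453,454): print(c,t0[190,c],atz(f,(c,190),25))
print("disc",atz(f,(444,182),84),atz(f,(444,182),46))
s=t0[195,410:465,::-1].sum(1).tolist(); print(s)
# wrist image w4 rack edges
E
python3 tilt.py
```

```text
424 [100 125 139] [ 533.3 -237.5   25. ]
425 [123 162 173] [ 533.3 -239.8   25. ]
426 [142 184 193] [ 533.3 -242.2   25. ]
452 [142 173 189] [ 532.4 -302.9   25. ]
453 [119 152 169] [ 532.4 -305.3   25. ]
454 [ 99 123 139] [ 532.4 -307.6   25. ]
disc [ 545.5 -271.7   84. ] [ 549.4 -280.1   46. ]
[367, 366, 360, 351, 350, 355, 360, 371, 370, 364, 360, 368, 364, 353, 381, 480, 532, 541, 529, 508, 497, 498, 484, 399, 326, 428, 490, 433, 301, 158, 110, 115, 133, 140, 151, 262, 418, 493, 500, 501, 505, 510, 507, 446, 359, 334, 331, 328, 326, 334, 336, 346, 338, 337, 331]
cap_disc 0.69 rel tcp (tool) [-12.9   0.   20.7]
cap_grip 0.76 rel tcp (tool) [ -1.8  -0.  -10.4]
cap_foot 0.84 rel tcp (tool) [-36.6   0.   21.3]
[ 1.  20.3  9.1] [ 549.7 -222.7   38.1] 11.346787369968087
```

```bash
cat > fit.py <<'E'
import io,contextlib
with contextlib.redirect_stdout(io.StringIO()):
    from wt import *
from scipy.optimize import least_squares
obs={}
for r in range(150,297,3):
    k=np.where(dark[r,300:331]|(red[r,300:331]>0))[0]
    if len(k)<25: continue
    m=(dark[r]|(red[r]>0)).astype(int); a=310
    while a>200 and m[a-1]+m[a-2]+m[a-3]: a-=1
    b=320
    while b<440 and m[b+1]+m[b+2]+m[b+3]: b+=1
    obs[r]=(a,b)
q=np.where((red>0).sum(1)>15)[0]; Q=(q.min(),q.max())
def res(v):
    rim,bar=pred(f,v[0],(v[1],v[2])); hull=cv2.convexHull(rim.astype(np.float32))[:,0]
    out=[]
    for r,(a,b) in obs.items():
        P=np.vstack([hull,hull[:1]]); xs=[P[i,0]+(r-P[i,1])*(P[i+1,0]-P[i,0])/(P[i+1,1]-P[i,1]) for i in range(len(P)-1) if (P[i,1]-r)*(P[i+1,1]-r)<0]
        out+= [min(xs)+v[3]-a,max(xs)+v[3]-b] if xs else [30,30]
    return out
for d in (5,25,45,65):
    s=least_squares(res,[d,-29,0,0],loss="soft_l1",diff_step=1e-3,x_scale=[10,5,5,3]); print(s.x,s.cost,end=" | ")
    b=pred(f,s.x[0],(s.x[1],s.x[2]))[1]; print("bar",b[:,1].min(),b[:,1].max(),b[:,0].min(),b[:,0].max())
print("red",Q,"n",len(obs),list(obs.items())[::6])
E
python3 fit.py
```

```text
Traceback (most recent call last):
  File "fit.py", line 23, in <module>
    s=least_squares(res,[d,-29,0,0],loss="soft_l1",diff_step=1e-3,x_scale=[10,5,5,3]); print(s.x,s.cost,end=" | ")
numpy._core._exceptions._UFuncOutputCastingError: Cannot cast ufunc 'multiply' output from dtype('float64') to dtype('int64') with casting rule 'same_kind'
```

```bash
sed -i 's/    return out$/    return np.array(out,float)/; s/for d in (5,25,45,65)/for d in (25,45,60)/' fit.py; python3 fit.py
```

```text
[ 79.7 -44.8   0.   -0. ] 1334.7664538219349 | bar 282.4516545707078 396.4970357010937 299.86835252815143 332.7504748293844
[  19.3 -174.2    0.     2.9] 634.3849739517111 | bar 230.92274767979157 275.97738694126906 308.01130800791583 323.3272139653457
[  20.4 -325.2   -0.    -0.1] 726.395248968656 | bar 231.09838856598572 259.93083175979206 310.49290813564033 320.4489212727004
red (np.int64(241), np.int64(338)) n 23 [(228, (290, 338)), (246, (259, 371)), (264, (297, 333)), (282, (295, 335))]
```

```bash
python3 - <<'E'
s=open("fit.py").read()
s=s.replace("range(150,297,3)","range(150,250,3)").replace("return np.array(out,float)","return np.array(out+[3*(bar[:,1].min()-Q[0]),3*(bar[:,1].max()-Q[1])],float)")
open("fit.py","w").write(s)
E
python3 fit.py
```

```text
[ 44.6 -31.5   2.9  -1.4] 89.95369969267234 | bar 241.004421393694 338.00002790973383 299.99559363367626 332.62459818210175
[ 44.6 -31.5   2.9  -1.4] 89.95368122869215 | bar 241.0039768633809 338.0003116133402 299.9955082892302 332.62469822099837
[ 44.6 -31.5   2.9  -1.4] 89.95372086278057 | bar 241.00337453950993 337.99855483096565 299.9958032377959 332.624357178822
red (np.int64(241), np.int64(338)) n 8 [(228, (290, 338)), (246, (259, 371))]
```

The bar rows (241–338) and the rim fit a cap at 44.6 degrees. The contact sits at y ≈ -265, so the rack must be a low plate with two 6 mm cheeks, and the boss now leans on a cheek. I push harder, rising as the boss swings down.

Emit:
{"op": "jog_arm", "data": {"steps": [[[1,-3,0,-1,0],[1,-3,0,-1,0],[1,0,0,0,0]]], "newtons": 20}}

```text
time_s: 27.9
eef_pos: [549.5, -228.6, 40.6]
ee_rot: [-0.008, 0.721, 0.693, 0.005]
wrist_force: [-0.5, 21.4, 14.0]
width: 11.6
gripper_force: 38.1
```

```bash
python3 fit.py | sed -n '2p;4p'; python3 -c "
from h import *
s=state();print(s['eef_pos'],s['wrist_force'],s['gripper_force'])"
```

```text
[ 39.7 -29.4   4.4  -1.2] 113.53790287096962 | bar 235.07865482964252 328.8250317588318 299.9533156207485 332.68042818779406
red (np.int64(235), np.int64(329)) n 12 [(216, (293, 337)), (234, (258, 371))]
[ 549.53670268 -228.55720714   40.57748643] [-0.30096537 20.81963657 13.08100929] 38.11260402202606
```

Emit:
{"op": "jog_arm", "data": {"steps": [[[1,-3,0,-1.5,0],[1,-3,0,-1.5,0],[1,-3,0,-1.5,0],[1,0,0,0,0]]]}}

```text
time_s: 28.35
eef_pos: [549.1, -236.9, 44.5]
ee_rot: [-0.009, 0.72, 0.693, 0.006]
wrist_force: [-0.1, 21.8, 9.3]
width: 11.2
gripper_force: 49.7
```

```bash
python3 fit.py | sed -n '2p;4p'; python3 -c "
from h import *
s=state();print(s['eef_pos'],s['wrist_force'],s['gripper_force'])"
```

```text
[ 31.  -28.5   6.1  -1.8] 163.73355416390106 | bar 230.61138345256458 321.64919368157973 300.0811979698951 332.53554200287834
red (np.int64(230), np.int64(322)) n 17 [(201, (292, 338)), (219, (258, 363)), (237, (243, 386))]
[ 549.13223008 -236.83510796   44.49366344] [ 0.27838644 21.75060275  9.91751438] 49.69109270721674
```

Emit:
{"op": "jog_arm", "data": {"steps": [[[1,-3,0,-1,0],[1,-3,0,-1,0],[1,-3,0,-1,0],[1,0,0,0,0]]]}}

```text
time_s: 28.8
eef_pos: [549.0, -243.7, 48.2]
ee_rot: [-0.01, 0.72, 0.694, 0.007]
wrist_force: [-0.8, 25.7, 18.1]
width: 11.8
gripper_force: 55.5
```

```bash
python3 fit.py | sed -n '2p;4p'; python3 -c "
from h import *
s=state();print(s['eef_pos'],s['wrist_force'],s['gripper_force'])"
```

```text
[ 12.  -50.9  -2.4 -10.4] 213.85546923827005 | bar 234.26857411215752 321.9112690376527 302.4021909844359 329.92688627978265
red (np.int64(230), np.int64(322)) n 16 [(204, (267, 324)), (222, (249, 364)), (240, (239, 381))]
[ 548.97750486 -243.63625917   48.20762804] [-1.26456048 26.6935187  18.10981687] 55.45465260744095
```

Emit:
{"op": "jog_arm", "data": {"steps": [[[1,0,0,2,0],[1,-2,0,2,0],[1,-2,0,0,0],[1,0,0,0,0]]]}}

```text
time_s: 29.25
eef_pos: [549.4, -243.4, 46.8]
ee_rot: [-0.012, 0.72, 0.694, 0.009]
wrist_force: [-4.8, 36.6, 39.6]
width: 11.8
gripper_force: 59.4
```

```bash
python3 fit.py | sed -n '2p;4p'; python3 -c "
from h import *
s=state();print(s['eef_pos'],s['wrist_force'],s['gripper_force'])
im=cv2.imread('pics/wt.png').max(2)
for r in range(160,240,8): print(r,''.join('#' if im[r,c]<60 else '.' for c in range(220,420,4)))"
```

```text
[ 10.  -53.6  -4.5 -11.1] 223.24980029218432 | bar 234.42084737648017 321.9017373752225 302.59242237593094 329.69506778892475
red (np.int64(230), np.int64(322)) n 15 [(207, (263, 329)), (225, (244, 363)), (243, (238, 381))]
[ 549.37452343 -243.40335775   46.72345255] [-4.28193675 34.98294388 39.54047464] 59.39969278872013
160 ..................................................
168 ..................................................
176 ..................................................
184 ..................................................
192 .................###..........#...................
200 .............##########...........................
208 ...........#################......................
216 .........########################.................
224 .......#############################..............
232 ......##############........##########............
```

Emit:
{"op": "jog_arm", "data": {"steps": [[[1,4,0,-2,0],[1,6,0,-2,0],[1,6,0,0,0],[1,4,0,0,0],[1,0,0,0,0],[1,0,0,0,0]]]}}

```text
time_s: 29.9
eef_pos: [549.0, -242.0, 47.8]
ee_rot: [-0.001, 0.723, 0.691, 0.001]
wrist_force: [0.6, 5.8, 0.8]
width: 11.3
gripper_force: 52.5
```

```bash
python3 - <<'E'
s=open("wt.py").read()
s=s.replace("dark=(im.max(2)<60).astype(np.uint8)","dark=((im.max(2)<110)&(im[:,:,0].astype(int)-im[:,:,2]<14)).astype(np.uint8)")
open("wt.py","w").write(s)
E
python3 fit.py; python3 -c "
from h import *
import io,contextlib
with contextlib.redirect_stdout(io.StringIO()):
    from wt import dark
s=state();print(s['eef_pos'],s['wrist_force'],s['gripper_force'])
for r in range(150,300,6): print(r,''.join('#' if dark[r,c] else '.' for c in range(220,420,4)))"
```

```text
[ 21.3 -30.5   6.3  -1.3] 159.8493456305976 | bar 231.605936645953 321.9663835020847 300.4885944213913 332.06906223141215
[ 21.3 -30.5   6.3  -1.3] 159.84937300183438 | bar 231.6064675714178 321.9656304975984 300.4881930204767 332.0695329121037
[ 60.8 -20.5  36.2  -0.9] 499.88079122234967 | bar 173.99804426419468 271.31674686669805 301.39068073901205 331.14303845760224
red (np.int64(230), np.int64(322)) n 21 [(189, (303, 338)), (207, (263, 367)), (225, (244, 385)), (243, (238, 391))]
[ 549.  -242.1   47.7] [1.  5.5 1.3] 52.47150242328644
150 ..................................................
156 ..................................................
162 ..................................................
168 ..................................................
174 ..................................................
180 ..................................................
186 ........................#.........................
192 .................##############...................
198 .............######################...............
204 ............########################..............
210 .........##############################...........
216 .........###############################..........
222 ........#################################.........
228 ......#####################################.......
234 ......##############........###############.......
240 .....###############........###############.......
246 ....################.........###############......
252 ....#############...........#...############......
258 ....#############...........#...############......
264 ....############...#........#...#############.....
270 ...#############...#........#...#############.....
276 ....############...#........##...############.....
282 ....############...#........##...############.....
288 ....###########....#........##...############.....
294 ....##############.#........##.##############.....
```

Now 21 degrees (rim top at row 187). The foot is about on the rack's base plate, so I rise 4 mm and push on.

Emit:
{"op": "jog_arm", "data": {"steps": [[[1,0,0,-4,0],[1,-4,0,0,0],[1,-4,0,0,0],[1,-4,0,0,0],[1,-4,0,0,0],[1,-4,0,0,0],[1,0,0,0,0]]]}}

```text
time_s: 30.7
eef_pos: [548.4, -254.5, 54.2]
ee_rot: [-0.006, 0.722, 0.692, 0.005]
wrist_force: [-4.9, 17.3, 28.9]
width: 11.3
gripper_force: 56.6
```

```bash
python3 fit.py | sed -n '2p;4p'; python3 -c "
from h import *
s=state();print(s['eef_pos'],s['wrist_force'],s['gripper_force'])"
```

```text
[ 11.3 -30.8   5.9  -1.7] 165.7744233168214 | bar 223.6173192573805 323.1091771121502 300.42507341526766 332.2597068672148
red (np.int64(225), np.int64(323)) n 24 [(180, (291, 339)), (198, (262, 368)), (216, (246, 383)), (234, (237, 392))]
[ 548.25850522 -255.16210585   54.36207784] [-3.15744028 20.09907917 27.05357855] 55.78430883586407
```

Emit:
{"op": "jog_arm", "data": {"steps": [[[1,0,0,-3,0],[1,-3,0,-1,0],[1,-3,0,0,0],[1,-3,0,0,0],[1,0,0,0,0]]]}}

```text
time_s: 31.25
eef_pos: [548.0, -271.3, 57.2]
ee_rot: [-0.0, 0.723, 0.691, 0.001]
wrist_force: [-0.8, 6.5, 9.8]
width: 11.5
gripper_force: 41.0
```

```bash
python3 fit.py | sed -n '2p;4p'; python3 -c "
from h import *
s=state();print(s['eef_pos'],s['wrist_force'],s['gripper_force'])"
```

```text
[  6.6 -28.4   6.7  -1.3] 168.06257616763506 | bar 219.35408196027055 324.0524599451282 299.9429433932274 332.8235697737338
red (np.int64(220), np.int64(324)) n 25 [(174, (290, 340)), (192, (261, 369)), (210, (243, 386)), (231, (234, 396)), (249, (299, 333))]
[ 548.04094517 -271.34157841   57.20971399] [-0.42210533  8.13357047  9.0055465 ] 41.03570851497352
```

The tilt is down to 6.6 degrees, good enough for the fit. I lift and carry it to the mouth.

Emit:
{"op": "jog_arm", "data": {"steps": [[[1,0,0,-30,0],[1,0,0,-40,0],[1,0,0,-40,0],[1,10,-2,-40,0],[1,47,-7,0,0],[1,47,-7,0,0],[1,47,-7,0,0],[1,47,-7,0,0]]], "newtons": 60}}

```text
time_s: 32.1
eef_pos: [526.1, -74.0, 206.2]
ee_rot: [0.001, 0.724, 0.69, -0.0]
wrist_force: [0.9, 0.5, -2.1]
width: 10.9
gripper_force: 63.1
```

Emit:
{"op": "jog_arm", "data": {"steps": [[[1,47,-7,0,0],[1,47,-7,0,0],[1,47,-7,0,0],[1,47,-7,0,0],[1,47,-7,0,0],[1,0,0,0,-0.145],[1,0,0,0,-0.14],[1,0,0,0,0]]]}}

```text
time_s: 32.9
eef_pos: [502.9, 161.7, 206.1]
ee_rot: [0.001, 0.618, 0.786, 0.0]
wrist_force: [0.7, -0.7, -1.7]
width: 10.9
gripper_force: 63.0
```

```bash
cat > mm.py <<'E'
from h import *
np.set_printoptions(precision=2,suppress=True)
f=cam("wrist"); s=state(); print(s["eef_pos"],yaw(s),s["width"],s["wrist_force"])
for t in("mouth","mouth_under"):
    for k in pinpoint(f,t)[:1]: print(t,round(k["confidence"],2),k["at"],atz(f,k["at"],76 if t=="mouth" else 68))
h=cv2.cvtColor(f["img"],cv2.COLOR_RGB2HSV)
w=cv2.inRange(h,(0,0,140),(180,50,255)); u,v=proj(f,(470.5,231.5,76)); print("proj",u,v)
a=np.zeros_like(w); cv2.circle(a,(int(u),int(v)),75,255,-1); w&=a
cn=max(cv2.findContours(cv2.morphologyEx(w,3,np.ones((9,9))),0,2)[0],key=cv2.contourArea)
r=cv2.minAreaRect(cn); b=[atz(f,q,76) for q in cv2.boxPoints(r)]
print(r,sum(b)/4)
for k in range(4):
    e=b[(k+1)%4]-b[k]; print(np.linalg.norm(e),(np.arctan2(e[1],e[0])+.785)%(np.pi/2)-.785)
E
python3 mm.py; python3 fit.py | sed -n '2p;4p'
```

```text
[502.81 161.46 206.07] 0.23490733900491775 10.72012721642026 [-0.46 -1.01 -2.25]
mouth 0.72 [297.7, 88.0] [471.89 235.09  76.  ]
mouth_under 0.87 [298.4, 92.7] [472.79 231.94  68.  ]
proj 294.7580454362349 92.51693484356953
((296.0, 90.49998474121094), (89.99998474121094, 90.99998474121094), -0.0) [471.33 232.    76.  ]
63.87374309001429 0.18749237421833975
63.728544943725915 0.23983336434881608
63.82687280392936 0.2607250109821325
68.40359028496225 0.23944340131231778
[  7.1 -28.3   6.8  -0.8] 36.71202402998779 | bar 219.6293303119226 324.0337329734141 299.13015277883784 331.9888386310584
red (np.int64(220), np.int64(324)) n 26 [(174, (290, 340)), (192, (261, 369)), (210, (243, 386)), (228, (236, 393)), (246, (232, 397))]
```

```bash
python3 - <<'E'
from h import *
go([471.8,231,120])
E
```

```text
pos [502.4 161.8 205.9] yaw 0.235 shift(tool xyz) [ 74.5 -13.7  85.8] turn 0 rows 3.0
```

Emit:
{"op": "jog_arm", "data": {"steps": [[[1,37,-7,0,0],[1,37,-7,0,0],[1,0,0,40,0],[1,0,0,40,0],[1,0,0,6,0],[1,0,0,0,0],[1,0,0,0,0],[1,0,0,0,0]]]}}

```text
time_s: 33.9
eef_pos: [472.2, 231.8, 121.6]
ee_rot: [0.001, 0.618, 0.786, 0.002]
wrist_force: [0.4, -0.5, -2.0]
width: 11.2
gripper_force: 62.8
```

```bash
python3 - <<'E'
from h import *
go([471.8,231,112],.237); print(state()["wrist_force"])
np.set_printoptions(precision=1,suppress=True)
for n in ("side","top"):
    f=cam(n)
    for t in ("mouth","cap_foot"):
        for k in pinpoint(f,t)[:1]: print(n,t,round(k["confidence"],2),np.round(k["at"],1),atz(f,k["at"],76 if t=="mouth" else 85))
E
```

```text
pos [472.2 231.8 121.6] yaw 0.239 shift(tool xyz) [-0.7 -0.6  9.6] turn 0.002 rows 1.0
[ 0.44888281 -0.49531076 -1.98409877]
side mouth 0.97 [266.5 174.3] [468.5 240.   76. ]
side cap_foot 0.79 [268.8 167.8] [484.3 263.   85. ]
top mouth 0.65 [218.6 217.2] [473.8 233.6  76. ]
top cap_foot 0.65 [217.7 217.6] [472.6 233.4  85. ]
```

Foot and mouth line up to within a couple of mm. I lower slowly, watching the force.

Emit:
{"op": "jog_arm", "data": {"steps": [[[1,0,0,4,0],[1,0,0,4,0],[1,0,0,3,0],[1,0,0,2,0],[1,0,0,2,0],[1,0,0,0,0],[1,0,0,0,0]]]}}

```text
time_s: 34.9
eef_pos: [470.7, 231.7, 104.8]
ee_rot: [-0.0, 0.617, 0.787, -0.0]
wrist_force: [-0.6, 0.4, -0.8]
width: 11.2
gripper_force: 62.9
```

Emit:
{"op": "jog_arm", "data": {"steps": [[[1,0,0,2,0],[1,0,0,2,0],[1,0,0,2,0],[1,0,0,0,0],[1,0,0,0,0]]]}}

```text
time_s: 35.4
eef_pos: [470.6, 231.4, 98.7]
ee_rot: [0.0, 0.617, 0.787, -0.0]
wrist_force: [0.0, -0.9, -1.5]
width: 11.0
gripper_force: 62.9
```

Emit:
{"op": "jog_arm", "data": {"steps": [[[1,0,0,2,0],[1,0,0,2,0],[1,0,0,0,0],[1,0,0,0,0]]]}}

```text
time_s: 35.8
eef_pos: [471.0, 231.2, 95.1]
ee_rot: [0.0, 0.618, 0.787, 0.0]
wrist_force: [0.3, -2.6, 2.6]
width: 11.5
gripper_force: 64.1
```

Emit:
{"op": "jog_arm", "data": {"steps": [[[1,0,0,2,0],[1,0,0,2,0],[1,0,0,2,0],[1,0,0,0,0],[1,0,0,0,0]]]}}

```text
time_s: 36.3
eef_pos: [471.4, 230.6, 91.5]
ee_rot: [0.0, 0.618, 0.786, 0.001]
wrist_force: [-4.2, -6.2, 28.3]
width: 11.0
gripper_force: 68.4
```

```bash
python3 fit.py | sed -n '2p;4p'
```

```text
[  7.3 -27.3   7.4  -0.9] 167.4843061541625 | bar 219.05641694313792 324.04288944256086 298.99500142332766 332.108209078002
red (np.int64(220), np.int64(324)) n 25 [(174, (290, 339)), (192, (261, 370)), (210, (242, 387)), (231, (233, 396)), (249, (299, 332))]
```

The cap is in the bore, its tilt still 7 degrees. I unload the spring, let go so it settles upright in the mouth, then take the bar again.

Emit:
{"op": "jog_arm", "data": {"steps": [[[1,0,0,-2,0],[1,0,0,-1.5,0],[1,0,0,0,0],[0.82,0,0,0,0],[0.75,0,0,0,0],[0.6,0,0,0,0],[0.6,0,0,0,0]]]}}

```text
time_s: 37.05
eef_pos: [471.2, 232.7, 92.5]
ee_rot: [0.0, 0.617, 0.787, 0.001]
wrist_force: [1.0, -0.4, 4.0]
width: 34.2
gripper_force: 2.3
```

```bash
python3 fit.py | sed -n '1,4p'; python3 -c "
from h import *
s=state();print(s['eef_pos'],s['wrist_force'],s['width'])"
```

```text
[-11.8 -28.   -7.3  -1.8] 50.74840820075047 | bar 237.91992846018383 348.19538009611665 299.06392536202134 331.9670273186002
[-11.4 -28.   -7.1  -1.8] 50.70643655539162 | bar 237.84530540074968 348.2064299641305 299.0592930095194 331.9726059231369
[  5.4 -22.    0.8  -1.9] 45.324568849699595 | bar 235.6720616325638 348.2461799547607 298.3855548818596 332.7199092445693
red (np.int64(237), np.int64(348)) n 22 [(186, (301, 339)), (204, (259, 369)), (222, (243, 383)), (240, (233, 392))]
[471.19816496 232.63223844  92.4798503 ] [0.0055078  0.13054627 4.18146993] 34.305653210195274
```

Emit:
{"op": "jog_arm", "data": {"steps": [[[0.6,0,0,-6,0],[0.6,0,0,0,0],[0.6,0,0,0,0],[0.6,0,0,0,0]]]}}

```text
time_s: 37.5
eef_pos: [470.1, 231.7, 98.0]
ee_rot: [-0.0, 0.617, 0.787, -0.0]
wrist_force: [0.1, 0.4, -0.3]
width: 34.1
gripper_force: 0.0
```

```bash
python3 fit.py | sed -n '1,4p'; python3 -c "
from h import *
s=state();print(s['eef_pos'],s['wrist_force'],s['width'])
f=cam('wrist')
for t,z in (('cap_disc',90),('cap_grip',110)):
  print(t,[(round(k['confidence'],2),atz(f,k['at'],z).round(1)) for k in pinpoint(f,t)[:1]])
from wt import pred
H=np.linalg.inv(np.array(f['hand_eye']))
# bar expected upright: print rows for candidate offsets
for dx in (-4,-2,0,2,4):
  r,b=pred(f,0,(-(s['eef_pos'][2]+19-90),dx)); print(dx,r[:,1].min().round(),b[:,1].min().round(),b[:,1].max().round())
" | grep -v -E "^[0-9]+ (dark|rim)|^dark"
```

```text
[  3.5 -26.7   1.    0.5] 47.07437402837559 | bar 230.89476413673762 340.08723137452864 298.90674443226953 332.1786066777242
[  4.1 -26.2   1.4   0.5] 46.95966381279511 | bar 230.85712907212718 340.1085771048839 298.86328368634724 332.22602503968136
[  4.3 -26.1   1.5   0.5] 46.96243265524047 | bar 230.8203005407931 340.0612867672013 298.84994102314266 332.24071336223733
red (np.int64(232), np.int64(340)) n 23 [(183, (292, 341)), (201, (258, 374)), (219, (244, 387)), (237, (238, 394))]
[470.23105594 231.66608997  98.0298783 ] [-0.03029808 -0.39492517 -0.70389129] 34.488716722069974
cap_disc [(0.79, array([469.1, 230.2,  90. ]))]
cap_grip [(0.75, array([470.1, 231.5, 110. ]))]
-4 188.0 239.0 350.0
-2 183.0 235.0 346.0
0 179.0 231.0 341.0
2 175.0 227.0 337.0
4 170.0 222.0 332.0
```

The cap stands in the mouth at free height, nearly upright and centred under the tool. I grip the bar and press down.

Emit:
{"op": "jog_arm", "data": {"steps": [[[0.85,0,0,0,0],[1,0,0,0,0],[1,0,0,0,0],[1,0,0,3,0],[1,0,0,3,0],[1,0,0,2,0],[1,0,0,0,0],[1,0,0,0,0]]], "newtons": 80}}

```text
time_s: 38.55
eef_pos: [470.7, 231.7, 90.7]
ee_rot: [-0.0, 0.617, 0.787, 0.0]
wrist_force: [-1.5, -1.0, 8.9]
width: 10.7
gripper_force: 79.9
```

Emit:
{"op": "jog_arm", "data": {"steps": [[[1,0,0,1.5,0],[1,0,0,1.5,0],[1,0,0,0,0],[1,0,0,0,0]]]}}

```text
time_s: 38.95
eef_pos: [470.7, 231.7, 89.4]
ee_rot: [-0.0, 0.618, 0.787, 0.001]
wrist_force: [-5.7, -2.1, 24.8]
width: 10.7
gripper_force: 82.3
```

Pressed onto the flange (25 N). I turn clockwise.

Emit:
{"op": "jog_arm", "data": {"steps": [[[1,0,0,0,0.1],[1,0,0,0,0.13],[1,0,0,0,0.14],[1,0,0,0,0.14],[1,0,0,0,0]]]}}

```text
time_s: 39.45
eef_pos: [473.0, 231.6, 89.4]
ee_rot: [0.001, 0.797, 0.604, 0.002]
wrist_force: [-1.0, -1.2, 20.9]
width: 10.5
gripper_force: 81.7
```

```bash
python3 -c "
from h import *
s=state();print(s['eef_pos'],s['wrist_force'],s['torque'],yaw(s),s['qpos'].round(2),s['width'])"
```

```text
[472.98113377 231.64998544  89.41676752] [-1.02070063 -1.2400731  20.85186005] [-0.40403255  0.47023315 -0.14643004] -0.2740116610666183 [-0.81  0.71  0.46  2.   -0.58  0.56 -0.22] 10.498666600679169
```

Emit:
{"op": "jog_arm", "data": {"steps": [[[1,0,0,0,0.14],[1,0,0,0,0.14],[1,0,0,0,0.14],[1,0,0,0,0.14],[1,0,0,0,0.14],[1,0,0,0,0.14],[1,0,0,0,0.14],[1,0,0,0,0]]]}}

```text
time_s: 40.25
eef_pos: [473.2, 230.4, 89.4]
ee_rot: [0.001, 0.988, 0.157, 0.002]
wrist_force: [-1.9, -2.6, 21.7]
width: 10.6
gripper_force: 81.8
```

```bash
python3 -c "
from h import *
s=state();print(s['eef_pos'],s['wrist_force'],s['torque'],yaw(s),s['qpos'].round(2),s['width'])"
```

```text
[473.1511724  230.42620347  89.41733809] [-1.9329435  -2.63059695 21.72205182] [-0.62410625  0.58143354 -0.16484623] -1.2546829741610819 [-0.96  0.79  0.73  2.   -0.85  0.68 -0.93] 10.586851687789313
```

Heading -1.255, target about -1.33. I turn on to the stop.

Emit:
{"op": "jog_arm", "data": {"steps": [[[1,0,0,0,0.05],[1,0,0,0,0.04],[1,0,0,0,0.03],[1,0,0,0,0],[1,0,0,0,0]]]}}

```text
time_s: 40.75
eef_pos: [473.1, 230.4, 89.4]
ee_rot: [0.0, 0.995, 0.099, 0.002]
wrist_force: [-1.4, -4.1, 20.1]
width: 10.6
gripper_force: 81.6
```

```bash
python3 -c "
from h import *
s=state();print(s['eef_pos'],s['wrist_force'],s['torque'],yaw(s),s['width'])"
```

```text
[473.06119219 230.37115903  89.42497464] [-1.41029573 -4.14170448 20.09641142] [-0.70052773  0.50947283 -0.02816424] -1.3715081664924265 10.555874290433959
```

Emit:
{"op": "jog_arm", "data": {"steps": [[[1,0,0,0,0.04],[1,0,0,0,0.03],[1,0,0,0,0],[1,0,0,0,0]]]}}

```text
time_s: 41.15
eef_pos: [473.7, 230.3, 89.5]
ee_rot: [0.0, 0.998, 0.065, 0.003]
wrist_force: [0.5, -3.5, 17.9]
width: 10.8
gripper_force: 81.4
```

```bash
python3 -c "
from h import *
s=state();print(s['eef_pos'],s['wrist_force'],s['torque'],yaw(s),s['width'])"
```

```text
[473.71304466 230.28741564  89.46738315] [ 0.48891716 -3.53127881 17.90591681] [-0.6869053   0.24970131  0.26456933] -1.4408179808369883 10.764770592414978
```

The stop is felt (torque rising). I ease up 3 mm so the lugs enter the pockets, then let go.

Emit:
{"op": "jog_arm", "data": {"steps": [[[1,0,0,0,-0.04],[1,0,0,-2,0],[1,0,0,-1.5,0],[1,0,0,0,0],[0.85,0,0,0,0],[0.7,0,0,0,0],[0.6,0,0,0,0],[0.6,0,0,0,0]]]}}

```text
time_s: 41.95
eef_pos: [471.8, 231.8, 91.2]
ee_rot: [-0.0, 0.996, 0.085, 0.001]
wrist_force: [1.2, 0.6, 4.8]
width: 34.3
gripper_force: 2.7
```

Emit:
{"op": "jog_arm", "data": {"steps": [[[0.5,0,0,-10,0],[0.5,0,0,-30,0],[0.5,0,0,-40,0],[0.5,0,0,-40,0],[0.5,-20,0,-20,0],[0.5,0,0,0,0],[0.5,0,0,0,0]]]}}

```text
time_s: 42.65
eef_pos: [450.6, 228.8, 230.8]
ee_rot: [-0.0, 0.996, 0.086, 0.0]
wrist_force: [0.2, -0.4, 0.2]
width: 43.0
gripper_force: 0.0
```

```bash
python3 - <<'E'
from h import *
np.set_printoptions(precision=1,suppress=True)
s=state(); print(s["eef_pos"],yaw(s),s["wrist_force"])
f=cam("wrist"); im=f["img"]; h=cv2.cvtColor(im,cv2.COLOR_RGB2HSV); M=rot(s["ee_rot"])
for t,z in(("cap_disc",87),("cap_grip",107),("mouth",76)):
    for k in pinpoint(f,t)[:1]: print(t,round(k["confidence"],2),k["at"],atz(f,k["at"],z))
red=cv2.inRange(h,(0,120,50),(8,255,255))|cv2.inRange(h,(172,120,50),(180,255,255))
n,l,st,c=cv2.connectedComponentsWithStats(red)
for i in range(1,n):
    if st[i,4]>300:
        r=cv2.minAreaRect(np.argwhere(l==i)[:,::-1].astype(np.float32)); b=[atz(f,q,122) for q in cv2.boxPoints(r)]
        print(st[i],sum(b)/4)
        for k in range(2): e=b[k+1]-b[k]; print("  edge",np.linalg.norm(e),np.arctan2(e[1],e[0]))
# disc ellipse
dark=((im.max(2)<90)&(im[:,:,0].astype(int)-im[:,:,2]<14)).astype(np.uint8); u,v=proj(f,(470.5,231.5,95))
n,l,st,c=cv2.connectedComponentsWithStats(dark); i=l[int(v)-30:int(v)+30,int(u)-60:int(u)+60]; i=np.bincount(i[i>0]).argmax()
cn=max(cv2.findContours((l==i).astype(np.uint8),0,2)[0],key=cv2.contourArea); e=cv2.fitEllipse(cv2.convexHull(cn)); print(st[i],e,atz(f,e[0],92))
for z in (92,95,83+3): 
    t=np.linspace(0,6.28,60); p=np.array([proj(f,(470.5+38*np.cos(a),231.5+38*np.sin(a),z)) for a in t],np.float32); print(z,cv2.fitEllipse(p))
E
```

```text
[450.6 228.8 230.8] -1.3992968396868908 [ 0.2 -0.4  0.2]
cap_disc 0.98 [319.5, 160.7] [471.7 230.2  87. ]
cap_grip 0.9 [320.1, 164.2] [472.7 230.1 107. ]
[ 302  140   33   52 1192] [474.  232.1 122. ]
  edge 22.515182356962985 -1.3984428747682605
  edge 37.17095418342148 -2.9541239790132576
[ 271  112   95   95 5598] ((317.9268798828125, 159.2795867919922), (94.25215911865234, 94.5865478515625), 99.43973541259766) [473.5 231.9  92. ]
92 ((317.7234191894531, 161.24966430664062), (93.74308776855469, 94.81398010253906), 85.5611572265625)
95 ((317.7427062988281, 161.92092895507812), (94.64311218261719, 95.77811431884766), 85.74403381347656)
86 ((317.6860046386719, 159.94586181640625), (91.99329376220703, 92.94290924072266), 85.14962768554688)
```

The disc's outline (94.4 px) fits the locked height, it looks round and so upright, and it lies about 0.065 rad from the locked direction. The arm is clear, so I hand in.

```bash
python3 -c "
from plant import *
print(close_job())"
```

```text
the job is handed in; nothing more can be done
None
```

I rested the cap on the slope, re-gripped it by the bar, then pushed it into the mouth, turned it to the stop and let go. My last wrist-camera measurements put it at locked height, upright and about 0.07 rad off the locked direction; I've handed the job in, but no verdict came back.

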